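# Close up the spice jars with their own lids

### The arm

A 6-joint arm with a two-finger parallel gripper is mounted at the origin on the work surface. World frame = base frame: x ahead of the robot, y to its left, z up, the work surface at z = 0. Lengths are in m, angles in rad, forces in N, time in s.
With the tool pointing down it reaches from about 0.25 to 0.725 m from the base axis. Payload 4 kg.
Tool frame: the origin (TCP) lies midway between the tips of the shut fingers; the grasp point (between the pads) lies bot.pinch_z behind it (bot.pinch_z is the distance from the TCP to the grasp point, in m); z points along the fingers, y is the direction in which the jaws open and shut (so a half turn about z gives the same grasp; the last joint's range is limited). The gripper opens to 85 mm and grips with 20 to 120 N. Pads are 22 mm wide; open, the fingers measure 114 mm over their backs; the gripper's body (76 mm by 85 mm) begins 54 mm behind the grasp point. The pads swing forward as they close: fully open they stand 13 mm farther back than shut.
Start: joints at [1.326, 0.241, 0.005, 1.335, 0, 1.571], TCP at [0.121, 0.485, 0.231] pointing down, gripper open.
Joint ranges: [-2.72, 2.72], [-1.05, 1.87], [-1.09, 1.28], [-1.99, 2.15], [-1.42, 1.44], [-3.14, 3.14]. Speed limits (rad/s): [2.79, 2.79, 3.14, 3.14, 3.14, 3.14].

### API

Orientations are given as a unit quaternion [x, y, z, w].
In Python, from workcell import bot gives the robot as it stands. The module is installed in compiled form; this text tells all that it offers.
- The arm moves only by the tool move_arm, never from a script. Its argument "series" is a list that holds one entry, the list of rows, each a list of 7 numbers: the shift along the world's x, y, z in cm, then the turn, a rotation vector about the world's x, y, z in degrees, then the opening, from 0 (shut) to 1 (fully open). A call has exactly 5 rows; each row shifts and turns the pose as measured when the row begins; what a row does not reach is not made up. A row lasts 1/10 s, in which the tool goes at most 50 mm and 8.59 degrees, less where a joint would pass 70% of its speed; a pose out of reach is approached as far as the arm can. A call with a gripper value outside its range is refused whole. The fingers move at their own pace and stop on an object; the grip force is fixed at half the most. Time passes only in rows, so rows that do not move let the fingers close, or fill a call up. It gives the time, the measured TCP pose, the force and the opening at its end, in the units of the state.
- bot.get_obs(): the state, without advancing time (a new reading comes with each control period).
- bot.camera(name): name is "side" or "top"; returns (picture, depth): 480x640x3 uint8, red, green, blue; 480x640 float32, m along the optical axis (not along the pixel's ray), 0 where there is no reading.
- bot.camera_info(name): a dict with "vfov" (degrees; the focal length in pixels is half the picture's height over the tangent of half this angle, whatever the lens; pixels are square), "cx", "cy" (the principal point, pixels), "cam_to_world" (4x4, takes a point from camera to world coordinates). Camera axes: x right, y down, z forward; pixel columns grow to the right and rows downward; lengths in m; the calibration is good to about 2 mm. A picture is of the moment at which its call begins. camera_info takes no time and is no camera call.
- bot.job_done(): hands the job in, once; it reports no verdict.
Trained networks look in the newest picture that a camera, given by its name, has taken for a name from the list of things; names that differ only in an ending like _2 or _b are one class to them, and where a whole thing is asked for, a point or a joint stands for the part that bears it (a point fixed in the world has none). Each returns a list of dicts, best first, with "confidence" (0 to 1); they miss things now and then, are a little off and sometimes report something else, mostly with a low value. They report only what shows in the picture. A call takes as long as a camera call. They do not tell look-alikes from the thing itself.
- bot.find_in(camera, target): "at" ([x, y, z] in m, in world coordinates, good to about 4 mm: the middle of the surface that is visible of it).
The state is a dict: "clock": time; "joint_pos": joint angles; "joint_vel": joint speeds; "tau": joint torques, N m; "eef_pos": TCP position; "tool_rot": TCP orientation; "ft_force": force on the tool from outside, world axes, zero at the start; "ft_torque": the same for the moment, N m; "grip_width": finger opening in m.
Only numpy, scipy, OpenCV 4.12 (cv2) and the standard library are available. Lean on these libraries where they do the work, as an engineer would, in place of code of your own. Each camera call takes 0.05 s, during which the arm holds its last target.

### The job

Close up the three open spice jars. Put the white desiccant canister into the jar of cinnamon sticks before that jar is closed, and lower each glass lid gently onto the jar whose neck band has the colour of the lid's knob, so that it sits level and fully down in the mouth. Leave the jars standing where they are and do not knock over the amber dropper bottles.

Things in the scene. Friction and masses are not known exactly. Their poses are not given: they have to be found in the camera images.
- jar_red: Open clear-glass jar with a red band round its neck, holding about two layers of whole nutmegs (light brown balls). Outside diameter 96 mm, 100 mm tall, wall 4 mm (mouth 88 mm), 0.75 kg, loose. The contents do not move and end 36 mm above the jar's underside; the rest is empty. Origin: centre of the underside; z up along its axis.
- jar_yellow: Open clear-glass jar with a yellow band round its neck, holding a layer of dried limes (dark olive-green balls). Outside diameter 96 mm, 100 mm tall, wall 4 mm (mouth 88 mm), 0.75 kg, loose. The contents do not move and end 36 mm above the jar's underside; the rest is empty. Origin: centre of the underside; z up along its axis.
- jar_blue: Open clear-glass jar with a blue band round its neck, holding layers of brown cinnamon sticks lying flat. Outside diameter 96 mm, 100 mm tall, wall 4 mm (mouth 88 mm), 0.75 kg, loose. The contents do not move and end 36 mm above the jar's underside; the rest is empty. Origin: centre of the underside; z up along its axis.
- lid_red: Glass lid, red knob and red edge gasket, lying plug-down, about 0.16 kg. Bottom up: tapered plug 12 mm high (66 to 80 mm across), flange 102 mm across and 8 mm thick, round knob 28 mm across (foot 25) and 32 mm tall. Origin: centre of plug's underside; z up through the knob. Fully seated, flange on rim, its origin is 88 mm above the jar's; 4 mm play all round. Any lid fits any jar: only colour tells.
- lid_yellow: Glass lid, yellow knob and yellow edge gasket, lying plug-down, about 0.16 kg. Bottom up: tapered plug 12 mm high (66 to 80 mm across), flange 102 mm across and 8 mm thick, round knob 28 mm across (foot 25) and 32 mm tall. Origin: centre of plug's underside; z up through the knob. Fully seated, flange on rim, its origin is 88 mm above the jar's; 4 mm play all round. Any lid fits any jar: only colour tells.
- lid_blue: Glass lid, blue knob and blue edge gasket, lying plug-down, about 0.16 kg. Bottom up: tapered plug 12 mm high (66 to 80 mm across), flange 102 mm across and 8 mm thick, round knob 28 mm across (foot 25) and 32 mm tall. Origin: centre of plug's underside; z up through the knob. Fully seated, flange on rim, its origin is 88 mm above the jar's; 4 mm play all round. Any lid fits any jar: only colour tells.
- desiccant: White plastic desiccant canister with a dark-grey perforated top: upright cylinder 28 mm in diameter and 36 mm tall, about 25 g. Origin: centre of its underside; z up.
- desiccant_mid (a point): The middle of the desiccant canister, 18 mm above its origin on its axis.
- dropper_a: Bystander: amber dropper bottle with black cap and bulb, 33 mm in diameter and 95 mm tall, standing loose between the jars. Origin: centre of its underside; z up.
- dropper_b: Bystander: amber dropper bottle with black cap and bulb, 33 mm in diameter and 95 mm tall, standing loose between the jars. Origin: centre of its underside; z up.
Mind the look-alikes: they are no part of the job. Leave any black or green look-alike of the lid_red alone.

How it is judged:
By the outcome, as a careful person would: the job done as asked, in the order asked, and still so for the second after the job is handed in, with the robot touching nothing.
It also fails if it takes over 125 s, if anything falls off the work surface, if the arm or the gripper's body presses on something with over 40 N, if the wrist force passes 120 N, or if a joint passes its speed limit or range.

## Working session

There is one attempt and no reset: what is moved stays moved. The work goes in short steps, Python scripts to look and compute and a tool call to move; the robot and the scene stay as the last step left them, time stands still between calls to the robot, and variables do not carry over. Pictures are saved under pics/ and viewed, and the job is handed in when it is done.

Besides the shell and the picture viewer there is one more tool, called after ">>>" in YAML: its name, and indented under it one key for each argument. move_arm: Moves the arm, as the interface text tells. Its arguments: {"type":"object","properties":{"series":{"type":"array","items":{"type":"array","items":{"type":"array","items":{"type":"number"}}}}},"required":["series"]}

```bash
mkdir -p pics; cat > h.py <<'E'
import numpy as np, cv2
from workcell import bot
def cam(n,save=None):
    p,d=bot.camera(n)
    if save: cv2.imwrite('pics/'+save+'.png',p[:,:,::-1])
    return p,d
def pts(n,d):
    i=bot.camera_info(n); f=240/np.tan(np.radians(i['vfov'])/2)
    v,u=np.mgrid[0:480,0:640]
    P=np.stack([(u-i['cx'])/f*d,(v-i['cy'])/f*d,d,np.ones_like(d)],-1)
    return (P@np.array(i['cam_to_world']).T)[...,:3]
E
python3 - <<'E'
from h import *
o=bot.get_obs(); print({k:np.round(v,3) for k,v in o.items()}, bot.pinch_z)
for n in('top','side'):
    p,d=cam(n,n+'1'); print(n,np.round(bot.camera_info(n)['cam_to_world'],3).tolist(),bot.camera_info(n)['vfov'])
    for t in ['jar_red','lid_red','desiccant','dropper_a']+(['jar_blue','jar_yellow','lid_blue','lid_yellow'] if n=='top' else []):
        print(t,[(np.round(r['at'],3).tolist(),round(r['confidence'],2)) for r in bot.find_in(n,t)])
print(bot.get_obs()['clock'])
E
```

```text
{'clock': np.float64(0.0), 'joint_pos': array([1.326, 0.241, 0.004, 1.335, 0.   , 1.571]), 'joint_vel': array([-0.002, -0.002, -0.   , -0.001,  0.002, -0.   ]), 'tau': array([-1.0000e-03, -3.7232e+01,  2.5241e+01,  1.7000e-02, -0.0000e+00,
       -0.0000e+00]), 'eef_pos': array([0.121, 0.484, 0.23 ]), 'tool_rot': array([ 0.122,  0.993, -0.001, -0.   ]), 'ft_force': array([-0.621, -0.525,  0.313]), 'ft_torque': array([-0.002,  0.022, -0.015]), 'grip_width': np.float64(0.085)} 0.0187
top [[-0.093, -0.969, 0.227, 0.231], [-0.996, 0.091, -0.02, 0.083], [-0.002, -0.228, -0.974, 1.029], [0.0, 0.0, 0.0, 1.0]] 55.19360609395793
jar_red [([0.615, -0.306, 0.057], 0.96)]
lid_red [([0.312, 0.136, 0.023], 0.96), ([0.241, 0.315, 0.019], 0.95), ([0.262, 0.456, 0.023], 0.79), ([0.411, 0.441, 0.021], 0.58)]
desiccant [([0.362, -0.282, 0.037], 0.46)]
dropper_a [([0.6, 0.131, 0.056], 0.77)]
jar_blue []
jar_yellow [([0.611, 0.312, 0.049], 0.87)]
lid_blue [([0.469, 0.072, 0.02], 0.94)]
lid_yellow [([0.46, -0.127, 0.02], 0.66)]
side [[0.774, -0.362, 0.519, -0.095], [-0.632, -0.411, 0.657, -0.648], [-0.025, -0.837, -0.547, 0.656], [0.0, 0.0, 0.0, 1.0]] 50.83604520518196
jar_red [([0.588, -0.315, 0.07], 0.96)]
lid_red [([0.227, 0.305, 0.023], 0.93), ([0.371, 0.281, 0.02], 0.92), ([0.409, 0.442, 0.021], 0.9), ([0.253, 0.444, 0.021], 0.86), ([0.301, 0.131, 0.021], 0.68), ([0.656, -0.009, 0.067], 0.59)]
desiccant [([0.357, -0.295, 0.032], 0.87)]
dropper_a [([0.637, -0.154, 0.048], 0.84), ([0.604, 0.129, 0.048], 0.8)]
0.7
```

View pics/top1.png

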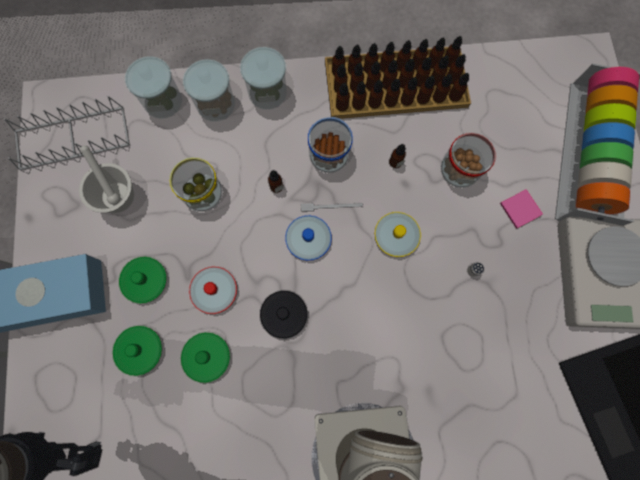

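View pics/side1.png

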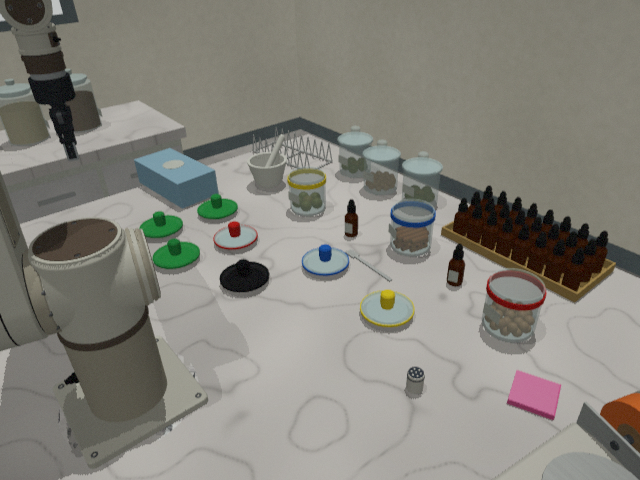

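The top picture shows:
- **Jars:** yellow (195,183), blue with cinnamon (330,143), red (470,158).
- **Droppers:** (276,181) and (398,155).
- **Lids:** blue (308,237), yellow (398,234), red (212,289).
- **Look-alikes for the lids:** green (143,279), (137,350) and (206,357), black (284,314). I'll leave these alone.
- **Canister:** (476,270). The pestle, closed jars and rack bottles aren't part of the job.

Next is a close crop and precise measurement.

```bash
cat >> h.py <<'E'
def onplane(n,u,v,z):
    i=bot.camera_info(n); f=240/np.tan(np.radians(i['vfov'])/2); T=np.array(i['cam_to_world'])
    r=np.stack([(np.asarray(u)-i['cx'])/f,(np.asarray(v)-i['cy'])/f,np.ones(np.shape(u))],-1)@T[:3,:3].T
    s=(z-T[2,3])/r[...,2]
    return (T[:3,3]+r*s[...,None])[...,:2]
def circ(P,R=None):
    from scipy.optimize import least_squares
    if R is None:
        return least_squares(lambda q:np.hypot(*(P-q[:2]).T)-q[2],[*np.median(P,0),.05],loss='soft_l1',f_scale=.002).x
    return least_squares(lambda q:np.hypot(*(P-q[:2]).T)-R,[*np.median(P,0)],loss='soft_l1',f_scale=.002).x
def cmask(p):
    h=cv2.cvtColor(p,cv2.COLOR_RGB2HSV); H,S,V=[h[...,k].astype(int) for k in range(3)]
    s=(S>110)&(V>50)
    return dict(red=s&((H<7)|(H>173)),yellow=s&(H>22)&(H<34),blue=s&(H>103)&(H<125))
E
python3 - <<'E'
from h import *
lid={'red':(.30,.29),'yellow':(.46,-.127),'blue':(.469,.072)}
jar={'red':(.615,-.306),'yellow':(.611,.312),'blue':(.66,0.0)}
lid['red']=None
for n in('top','side'):
    p,d=cam(n,n+'2'); X=pts(n,d); M=cmask(p)
    for c,m in M.items():
        k,l,st,ce=cv2.connectedComponentsWithStats(m.astype(np.uint8),connectivity=8)
        for j in range(1,k):
            if st[j,4]<12: continue
            q=X[(l==j)&(d>0)]
            if len(q)==0: continue
            print(n,c,'n',st[j,4],'px',np.round(ce[j]),'med',np.round(np.median(q,0),3),'z',np.round(np.percentile(q[:,2],[5,95]),3))
p=cv2.imread('pics/top2.png'); q=cv2.imread('pics/side2.png')
a=cv2.resize(p[190:310,240:500],None,fx=3,fy=3,interpolation=cv2.INTER_CUBIC)[:, :780]
cv2.imwrite('pics/crop_top.png',a)
cv2.imwrite('pics/crop_side.png',np.hstack([cv2.resize(q[340:420,370:470],(400,320),interpolation=cv2.INTER_CUBIC),cv2.resize(q[210:260,200:270],(400,320),interpolation=cv2.INTER_CUBIC)]))
E
```

```text
top red n 21 px [628.  86.] med [ 0.735 -0.67   0.105] z [0.096 0.108]
top red n 180 px [461. 167.] med [ 0.578 -0.265  0.09 ] z [0.081 0.095]
top red n 129 px [210. 288.] med [0.375 0.292 0.052] z [0.048 0.055]
top yellow n 75 px [610. 106.] med [ 0.701 -0.625  0.096] z [0.051 0.111]
top yellow n 183 px [203. 191.] med [0.57  0.283 0.093] z [0.084 0.099]
top yellow n 36 px [197. 179.] med [0.632 0.313 0.035] z [0.031 0.037]
top yellow n 119 px [201. 187.] med [0.612 0.307 0.033] z [0.028 0.038]
top yellow n 39 px [188. 187.] med [0.614 0.335 0.035] z [0.032 0.038]
top yellow n 131 px [399. 231.] med [ 0.462 -0.127  0.051] z [0.038 0.054]
top yellow n 46 px [388. 251.] med [ 0.423 -0.099  0.016] z [0.011 0.019]
top blue n 843 px [609. 134.] med [ 0.625 -0.598  0.109] z [0.069 0.119]
top blue n 117 px [328. 155.] med [0.634 0.014 0.092] z [0.086 0.096]
top blue n 123 px [308. 234.] med [0.474 0.073 0.052] z [0.041 0.055]
side red n 153 px [234. 229.] med [0.372 0.285 0.042] z [0.023 0.053]
side red n 78 px [237. 245.] med [0.358 0.257 0.015] z [0.    0.018]
side red n 390 px [513. 301.] med [ 0.571 -0.325  0.087] z [0.08  0.093]
side yellow n 182 px [307. 185.] med [0.581 0.274 0.087] z [0.08  0.093]
side yellow n 241 px [387. 299.] med [ 0.457 -0.136  0.045] z [0.023 0.053]
side yellow n 151 px [385. 320.] med [ 0.428 -0.163  0.015] z [0.    0.018]
side blue n 218 px [412. 222.] med [ 0.641 -0.027  0.087] z [0.08  0.093]
side blue n 181 px [325. 253.] med [0.468 0.065 0.042] z [0.023 0.053]
side blue n 100 px [324. 269.] med [0.444 0.038 0.015] z [0.002 0.018]
```

View pics/crop_top.png

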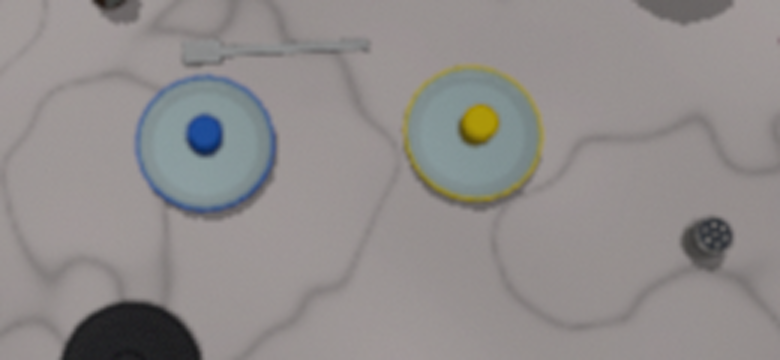

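View pics/crop_side.png

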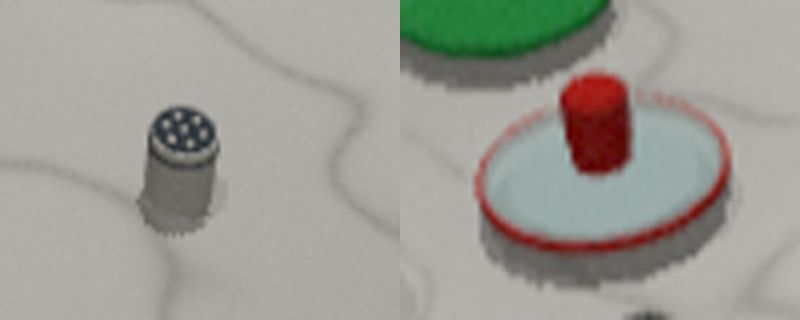

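The crops confirm the canister (dark perforated top, white body) and the three coloured lids. Now fitting exact centres.

```bash
cat >> h.py <<'E'
JAR={'red':(.61,-.31),'yellow':(.61,.31),'blue':(.67,0.0)}
def jarfit(c,names=('top','side'),C0=None,im={}):
    C0=np.array(C0 if C0 is not None else JAR[c]); out={}
    for n in names:
        p,d=im[n] if n in im else cam(n); X=pts(n,d); m=cmask(p)[c]&(d>0)
        m&=(np.hypot(X[...,0]-C0[0],X[...,1]-C0[1])<.075)&(X[...,2]>.078)&(X[...,2]<.101)
        q=X[m][:,:2]; a=circ(q,.0485); b=circ(q)
        out[n]=(np.round(a,4),np.round(b,4),len(q), np.round(np.std(np.hypot(*(q-a).T)-.0485),4))
        # rim points from depth, any colour
        r=np.hypot(X[...,0]-a[0],X[...,1]-a[1])
        m2=(d>0)&(X[...,2]>.096)&(X[...,2]<.104)&(r<.06)
        q=X[m2][:,:2]
        if len(q)>20: out[n]+=(np.round(circ(q),4),len(q))
    return out
E
python3 - <<'E'
from h import *
im={n:cam(n) for n in('top','side')}
for c in JAR: print(c,jarfit(c,im=im))
for n,(p,d) in im.items():
    X=pts(n,d); M=cmask(p)
    for c,C in dict(red=(.375,.29),yellow=(.46,-.127),blue=(.47,.07)).items():
        r=np.hypot(X[...,0]-C[0],X[...,1]-C[1])
        kn=M[c]&(r<.03)&(d>0); side=X[kn&(X[...,2]>.022)&(X[...,2]<.046)]
        top=X[kn&(X[...,2]>.049)]
        v,u=np.nonzero(kn&(X[...,2]>.049)); pl=onplane(n,u,v,.052)
        fl=(d>0)&(X[...,2]>.0155)&(X[...,2]<.026)&(r<.06)
        v2,u2=np.nonzero(fl); cn,_=cv2.findContours(((r<.06)&(d>0)&(X[...,2]>.013)).astype(np.uint8),0,2)
        g=M[c]&(r>.04)&(r<.06)&(d>0); 
        vg,ug=np.nonzero(g); gp=onplane(n,ug,vg,.016)
        print(n,c,'top3d',np.round(top.mean(0),4),'plane',np.round((pl.max(0)+pl.min(0))/2,4),np.round(np.ptp(pl,0),4),'gask',np.round(circ(gp),4),'flange mean',np.round(X[fl].mean(0),4))
    # desiccant
    r=np.hypot(X[...,0]-.36,X[...,1]+.285)
    m=(d>0)&(r<.04)&(X[...,2]>.033); q=X[m]; print(n,'des top',np.round(q.mean(0),4),np.round(np.ptp(q,axis=0),4),len(q))
    m=(d>0)&(r<.04)&(X[...,2]>.008)&(X[...,2]<.03); q=X[m][:,:2]; print('cyl',np.round(circ(q,.014),4))
    for C in ((.6,.131),(.637,-.154)):
        r=np.hypot(X[...,0]-C[0],X[...,1]-C[1]); q=X[(d>0)&(r<.03)&(X[...,2]>.06)]; print('drop',np.round(q.mean(0),3),q[:,2].max().round(3))
E
```

```text
red {'top': (array([ 0.5525, -0.2383]), array([ 0.6108, -0.3027,  0.0491]), 177, np.float64(0.0139), array([-431.8258,  489.1791,  653.0987]), 66), 'side': (array([ 0.6096, -0.3028]), array([ 0.6091, -0.3031,  0.048 ]), 406, np.float64(0.0013), array([ 0.6099, -0.3029,  0.0458]), 400)}
yellow {'top': (array([0.6087, 0.3104]), array([0.6078, 0.3097, 0.0475]), 193, np.float64(0.0014), array([0.6087, 0.31  , 0.0457]), 292), 'side': (array([0.6091, 0.3101]), array([0.6084, 0.3093, 0.0476]), 191, np.float64(0.0019), array([0.609 , 0.3103, 0.046 ]), 174)}
blue {'top': (array([0.6764, 0.0051]), array([0.6766, 0.0051, 0.0487]), 121, np.float64(0.0011), array([0.6763, 0.0046, 0.0459]), 273), 'side': (array([0.6766, 0.0043]), array([0.6756, 0.0034, 0.0473]), 228, np.float64(0.0016), array([0.6765, 0.0045, 0.0458]), 230)}
top red top3d [0.3757 0.2925 0.0523] plane [0.3757 0.2919] [0.0263 0.0258] gask [-507.1258 -703.7233  867.8239] flange mean [0.3747 0.292  0.0201]
top yellow top3d [ 0.4636 -0.1293  0.0518] plane [ 0.463 -0.129] [0.0253 0.0237] gask [ 0.464  -0.1294  0.0513] flange mean [ 0.46
[... 195 characters left out ...]
] [0.0259 0.0269 0.0076] 120
cyl [ 0.3669 -0.2922]
drop [0.604 0.135 0.081] 0.099
drop [ 0.639 -0.15   0.081] 0.099
side red top3d [0.3746 0.2895 0.052 ] plane [0.3748 0.2898] [0.0231 0.0256] gask [0.3754 0.2919 0.0518] flange mean [0.3711 0.2836 0.02  ]
side yellow top3d [ 0.4615 -0.1325  0.0519] plane [ 0.4611 -0.1325] [0.0257 0.0248] gask [ 0.4628 -0.1308  0.0519] flange mean [ 0.4567 -0.1367  0.0198]
side blue top3d [0.472  0.0694 0.052 ] plane [0.4722 0.0694] [0.023  0.0253] gask [0.4738 0.0716 0.0517] flange mean [0.4679 0.0644 0.0199]
side des top [ 0.3653 -0.2919  0.0365] [0.03   0.0278 0.007 ] 193
cyl [ 0.348  -0.3052]
drop [0.605 0.133 0.077] 0.096
drop [ 0.639 -0.154  0.078] 0.096
```

>>> move_arm:
  series:
    - [[3,-3.8,0,0,0,0,0.65],[3,-3.8,0,0,0,0,0.65],[3,-3.8,0,0,0,0,0.65],[3,-3.8,0,0,0,0,0.65],[3,-3.8,0,0,0,0,0.65]]

```text
clock: 1.4
eef_pos: [0.2718, 0.2941, 0.2307]
tool_rot: [0.115, 0.993, 0.002, 0.0]
ft_force: [1.3, 0.5, 0.6]
grip_width: 0.0555
```

>>> move_arm:
  series:
    - [[3,-3.8,0,0,0,0,0.65],[3,-3.8,0,0,0,0,0.65],[3,-3.8,0,0,0,0,0.65],[2,-4,0,0,0,0,0.65],[1,-4,0,0,0,0,0.65]]

```text
clock: 1.9
eef_pos: [0.3976, 0.0921, 0.2322]
tool_rot: [0.115, 0.993, 0.003, 0.003]
ft_force: [0.1, 0.2, 0.2]
grip_width: 0.0556
```

```bash
python3 -c "
from h import *
o=bot.get_obs();print(o['eef_pos'],o['joint_pos'],o['grip_width'],o['clock'],o['tool_rot'])"
```

```text
[0.39757581 0.09205537 0.23221226] [ 0.22437963  0.05084889 -0.21804407  1.29311692  0.00423893  0.45462974] 0.05564825386858529 1.9 [0.1148603  0.99336968 0.00346149 0.00343662]
```

>>> move_arm:
  series:
    - [[0,-4.5,0,0,0,0,0.65],[0,-4.5,0,0,0,0,0.65],[0,-4.5,0,0,0,0,0.65],[-0.3,-4.5,0,0,0,0,0.65],[-0.5,-4.5,0,0,0,0,0.65]]

```text
clock: 2.4
eef_pos: [0.391, -0.1423, 0.2332]
tool_rot: [0.115, 0.993, 0.004, 0.006]
ft_force: [0.4, 0.2, 0.3]
grip_width: 0.0557
```

>>> move_arm:
  series:
    - [[-0.6,-4.5,0,0,0,0,0.65],[-0.6,-4.5,0,0,0,0,0.65],[-0.6,-4,-2,0,0,0,0.65],[-0.6,-2.8,-3,0,0,0,0.65],[0,0,-3,0,0,0,0.65]]

```text
clock: 2.9
eef_pos: [0.3677, -0.3157, 0.1569]
tool_rot: [0.119, 0.993, -0.001, 0.014]
ft_force: [-0.4, 0.7, -0.2]
grip_width: 0.0556
```

```bash
cat >> h.py <<'E'
from scipy.spatial.transform import Rotation as R
def need(x,y,z,q=(.119,.9929,0,0)):
    o=bot.get_obs(); e=(R.from_quat(q)*R.from_quat(o['tool_rot']).inv()).as_rotvec(degrees=True)
    print('clk',round(float(o['clock']),2),'pos',np.round(o['eef_pos'],4),'shift cm',np.round((np.array([x,y,z])-o['eef_pos'])*100,2),'turn',np.round(e,1),'w',round(float(o['grip_width']),4),'F',np.round(o['ft_force'],1),'q',np.round(o['joint_pos'],2))
E
python3 -c "
from h import *
need(.3658,-.2915,.10)"
```

```text
clk 2.9 pos [ 0.3677 -0.3157  0.1569] shift cm [-0.19  2.42 -5.69] turn [ 0.3  1.5 -0. ] w 0.0556 F [-0.4  0.7 -0.2] q [-0.72  0.24 -0.2   1.11  0.01 -0.48]
```

>>> move_arm:
  series:
    - [[-0.2,2.4,-2,0.3,1.5,0,0.65],[0,0,-2,0,0,0,0.65],[0,0,-2,0,0,0,0.65],[0,0,0,0,0,0,0.65],[0,0,0,0,0,0,0.65]]

```text
clock: 3.4
eef_pos: [0.3621, -0.2914, 0.0908]
tool_rot: [0.122, 0.993, 0.002, -0.004]
ft_force: [1.3, -0.2, 0.3]
grip_width: 0.0553
```

```bash
python3 -c "
from h import *
need(.3658,-.2915,.008)
p,d=cam('top','t3');p,d=cam('side','s3')
import cv2
cv2.imwrite('pics/s3c.png',cv2.resize(p[260:440,320:520,::-1],(800,600))[:600])"
```

```text
clk 3.4 pos [ 0.3621 -0.2914  0.0908] shift cm [ 0.37 -0.01 -8.28] turn [-0.2 -0.4  0.3] w 0.0553 F [ 1.3 -0.2  0.3] q [-0.68  0.29 -0.32  0.97 -0.   -0.43]
```

View pics/s3c.png

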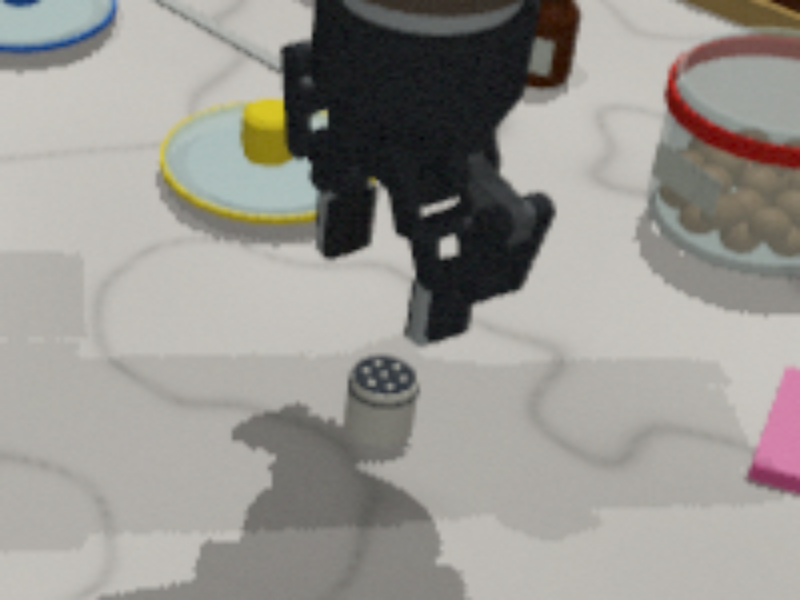

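The gripper is over the canister with its jaws straddling it, so I can go down.

>>> move_arm:
  series:
    - [[0.35,0,-2,-0.2,-0.4,0.3,0.65],[0,0,-2,0,0,0,0.65],[0,0,-2,0,0,0,0.65],[0,0,-1.2,0,0,0,0.65],[0,0,0,0,0,0,0.65]]

```text
clock: 4.0
eef_pos: [0.3719, -0.2965, 0.0248]
tool_rot: [0.119, 0.993, -0.005, 0.008]
ft_force: [-0.2, -0.1, 0.2]
grip_width: 0.0553
```

```bash
python3 -c "
from h import *
need(.3658,-.2915,.010)"
```

```text
clk 4.0 pos [ 0.3719 -0.2965  0.0248] shift cm [-0.61  0.5  -1.48] turn [0.6 0.9 0. ] w 0.0553 F [-0.2 -0.1  0.2] q [-0.67  0.38 -0.4   0.77  0.   -0.43]
```

>>> move_arm:
  series:
    - [[-0.6,0.5,-0.5,0.6,0.9,0,0.65],[0,0,-0.4,0,0,0,0.65],[0,0,-0.4,0,0,0,0.65],[0,0,0,0,0,0,0.65],[0,0,0,0,0,0,0.65]]

```text
clock: 4.5
eef_pos: [0.3682, -0.2932, 0.0148]
tool_rot: [0.119, 0.993, -0.002, 0.002]
ft_force: [0.2, -0.4, 0.0]
grip_width: 0.0558
```

```bash
python3 -c "
from h import *
need(.3658,-.2915,.010)"
```

```text
clk 4.5 pos [ 0.3682 -0.2932  0.0148] shift cm [-0.24  0.17 -0.48] turn [0.2 0.2 0. ] w 0.0558 F [ 0.2 -0.4  0. ] q [-0.67  0.4  -0.41  0.76 -0.   -0.43]
```

>>> move_arm:
  series:
    - [[-0.2,0.2,-0.5,0.2,0.2,0,0.65],[0,0,0,0,0,0,0.65],[0,0,0,0,0,0,0],[0,0,0,0,0,0,0],[0,0,0,0,0,0,0]]

```text
clock: 5.0
eef_pos: [0.3665, -0.2915, 0.01]
tool_rot: [0.119, 0.993, -0.001, 0.001]
ft_force: [0.6, -0.1, 1.7]
grip_width: 0.0261
```

>>> move_arm:
  series:
    - [[0,0,0,0,0,0,0],[0,0,1,0,0,0,0],[0,0,2,0,0,0,0],[0,0,3,0,0,0,0],[0,0,4,0,0,0,0]]

```text
clock: 5.5
eef_pos: [0.3618, -0.2877, 0.1089]
tool_rot: [0.119, 0.993, 0.003, -0.006]
ft_force: [0.4, -0.2, -0.2]
grip_width: 0.0263
```

```bash
python3 -c "
from h import *
need(.6765,.0046,.15)
p,d=cam('side','s4')
import cv2
cv2.imwrite('pics/s4c.png',cv2.resize(p[230:410,320:520,::-1],(800,600))[:600])"
```

```text
clk 5.5 pos [ 0.3618 -0.2877  0.1089] shift cm [31.47 29.23  4.11] turn [-0.4 -0.6  0. ] w 0.0263 F [ 0.4 -0.2 -0.2] q [-0.67  0.27 -0.29  1.02 -0.   -0.43]
```

View pics/s4c.png

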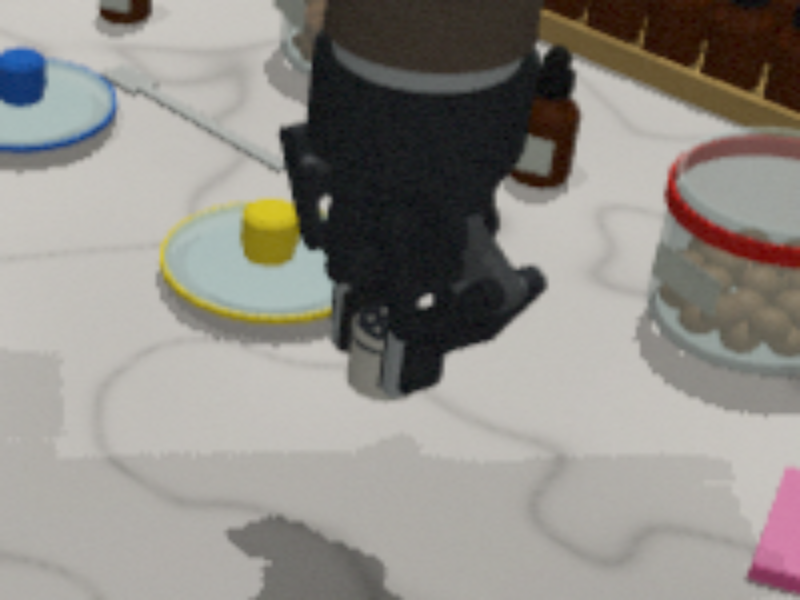

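>>> move_arm:
  series:
    - [[0,0,3,0,0,0,0],[1,1,2,0,0,0,0],[3,3,0.5,0,0,0,0],[3,3,0,0,0,0,0],[3,3,0,0,0,0,0]]

```text
clock: 6.05
eef_pos: [0.4673, -0.1927, 0.1813]
tool_rot: [0.125, 0.992, -0.003, 0.005]
ft_force: [0.8, -0.5, -1.2]
grip_width: 0.0264
```

>>> move_arm:
  series:
    - [[3,3,0,0,0,0,0],[3,3,0,0,0,0,0],[3,3,0,0,0,0,0],[3,3,0,0,0,0,0],[3,3,0,0,0,0,0]]

```text
clock: 6.55
eef_pos: [0.6227, -0.0361, 0.1853]
tool_rot: [0.125, 0.992, -0.004, 0.008]
ft_force: [0.0, -0.6, 0.1]
grip_width: 0.0264
```

```bash
python3 -c "
from h import *
need(.6765,.0046,.15)"
```

```text
clk 6.55 pos [ 0.6227 -0.0361  0.1853] shift cm [ 5.38  4.07 -3.53] turn [0.6 0.9 0.7] w 0.0264 F [ 0.  -0.6  0.1] q [-0.05  0.5   0.26  1.32 -0.01  0.2 ]
```

>>> move_arm:
  series:
    - [[2.7,2,0,0.6,0.9,0.7,0],[2,1.5,0,0,0,0,0],[0,0,-1.5,0,0,0,0],[0,0,-1,0,0,0,0],[0,0,0,0,0,0,0]]

```text
clock: 7.05
eef_pos: [0.6747, 0.0077, 0.16]
tool_rot: [0.114, 0.993, 0.001, 0.001]
ft_force: [-0.4, 0.1, 0.2]
grip_width: 0.0264
```

```bash
python3 -c "
from h import *
need(.6765,.0046,.12)"
```

```text
clk 7.05 pos [0.6747 0.0077 0.16  ] shift cm [ 0.18 -0.31 -4.  ] turn [-0.1  0.1 -0.5] w 0.0264 F [-0.4  0.1  0.2] q [0.01 0.63 0.41 1.36 0.   0.24]
```

>>> move_arm:
  series:
    - [[0.2,-0.3,0,0,0,-0.5,0],[0,0,-2,0,0,0,0],[0,0,-2,0,0,0,0],[0,0,-2,0,0,0,0],[0,0,-1,0,0,0,0]]

```text
clock: 7.55
eef_pos: [0.6782, 0.0004, 0.0952]
tool_rot: [0.122, 0.993, 0.001, 0.006]
ft_force: [0.0, 0.4, 0.8]
grip_width: 0.0263
```

```bash
python3 -c "
from h import *
need(.6765,.0046,.048)"
```

```text
clk 7.55 pos [6.782e-01 4.000e-04 9.520e-02] shift cm [-0.17  0.42 -4.72] turn [-0.1  0.6  0.4] w 0.0263 F [0.  0.4 0.8] q [-0.    0.66  0.31  1.2   0.    0.24]
```

>>> move_arm:
  series:
    - [[-0.2,0.4,-1,0,0.6,0.4,0],[0,0,-1.2,0,0,0,0],[0,0,-1.2,0,0,0,0],[0,0,-0.4,0,0,0,0],[0,0,0,0,0,0,0]]

```text
clock: 8.05
eef_pos: [0.6762, 0.0032, 0.056]
tool_rot: [0.119, 0.993, 0.001, 0.001]
ft_force: [-0.2, 0.5, 0.4]
grip_width: 0.0262
```

```bash
python3 -c "
from h import *
need(.6765,.0046,.048)"
```

```text
clk 8.05 pos [0.6762 0.0032 0.056 ] shift cm [ 0.03  0.14 -0.8 ] turn [-0.1  0.1  0.1] w 0.0262 F [-0.2  0.5  0.4] q [0.   0.7  0.26 1.13 0.   0.24]
```

>>> move_arm:
  series:
    - [[0,0.1,-0.5,0,0,0,0],[0,0,-0.2,0,0,0,0],[0,0,0,0,0,0,0],[0,0,0,0,0,0,0.45],[0,0,0,0,0,0,0.45]]

```text
clock: 8.55
eef_pos: [0.6808, 0.0047, 0.0558]
tool_rot: [0.119, 0.993, 0.001, 0.007]
ft_force: [0.3, 0.5, -0.4]
grip_width: 0.0384
```

>>> move_arm:
  series:
    - [[0,0,0,0,0,0,0.45],[0,0,1,0,0,0,0.45],[0,0,2,0,0,0,0.45],[0,0,2,0,0,0,0.45],[0,0,3,0,0,0,0.45]]

```text
clock: 9.05
eef_pos: [0.6759, 0.0042, 0.1324]
tool_rot: [0.119, 0.993, -0.0, -0.0]
ft_force: [0.5, -0.3, 0.4]
grip_width: 0.0383
```

```bash
python3 -c "
from h import *
need(.473,.0715,.15)"
```

```text
clk 9.05 pos [0.6759 0.0042 0.1324] shift cm [-20.29   6.73   1.76] turn [-0. -0.  0.] w 0.0383 F [ 0.5 -0.3  0.4] q [0.01 0.65 0.37 1.3  0.   0.25]
```

>>> move_arm:
  series:
    - [[0,0,3,0,0,0,0.65],[-3,1,0,0,0,0,0.65],[-4,1.4,0,0,0,0,0.65],[-4,1.4,0,0,0,0,0.65],[-4,1.4,-1,0,0,0,0.65]]

```text
clock: 9.55
eef_pos: [0.5322, 0.0549, 0.1637]
tool_rot: [0.122, 0.992, 0.001, 0.011]
ft_force: [-0.0, 0.4, 0.3]
grip_width: 0.0554
```

>>> move_arm:
  series:
    - [[-2.5,0.8,-2,0,0,0,0.65],[0,0,-2,0,0,0,0.65],[0,0,-1,0,0,0,0.65],[0,0,0,0,0,0,0.65],[0,0,0,0,0,0,0.65]]

```text
clock: 10.05
eef_pos: [0.5013, 0.0643, 0.1159]
tool_rot: [0.121, 0.993, 0.002, 0.012]
ft_force: [0.2, -0.1, -0.5]
grip_width: 0.0559
```

```bash
python3 -c "
from h import *
need(.473,.0715,.10)
p,d=cam('side','s5'); P,D=cam('top','t5')
import cv2
cv2.imwrite('pics/s5c.png',np.hstack([cv2.resize(p[180:270,360:470,::-1],(400,328)),cv2.resize(P[100:190,280:390,::-1],(400,328))]))
print(jarfit('blue',im={'top':(P,D),'side':(p,d)}))"
```

```text
clk 10.05 pos [0.5013 0.0643 0.1159] shift cm [-2.83  0.72 -1.59] turn [-0.   1.3  0.2] w 0.0559 F [ 0.2 -0.1 -0.5] q [ 0.13  0.32 -0.21  1.02 -0.    0.37]
  return _methods._mean(a, axis=axis, dtype=dtype,
  ret = um.true_divide(
Traceback (most recent call last):
  File "h.py", line 32, in jarfit
    q=X[m][:,:2]; a=circ(q,.0485); b=circ(q)
                    ~~~~^^^^^^^^^
  File "h.py", line 21, in circ
    return least_squares(lambda q:np.hypot(*(P-q[:2]).T)-R,[*np.median(P,0)],loss='soft_l1',f_scale=.002).x
           ~~~~~~~~~~~~~^^^^^^^^^^^^^^^^^^^^^^^^^^^^^^^^^^^^^^^^^^^^^^^^^^^^^^^^^^^^^^^^^^^^^^^^^^^^^^^^^
ValueError: Initial guess is outside of provided bounds
```

View pics/s5c.png

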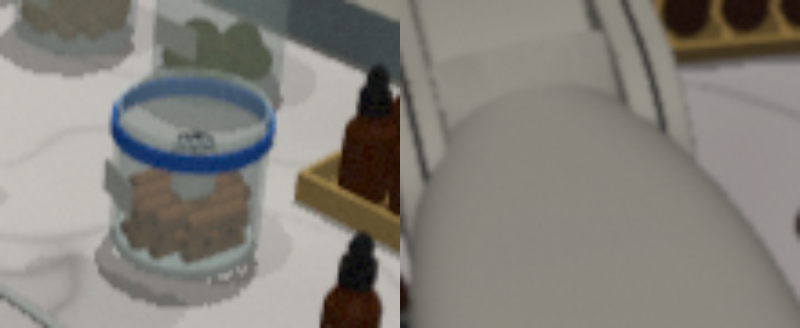

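The side crop shows the canister standing upright in the middle of the blue (cinnamon) jar. The top camera's view is blocked by the arm. Next is the blue lid.

>>> move_arm:
  series:
    - [[-2.4,0.6,-1,0,1.2,0.2,0.65],[-0.3,0,-1.2,0,0,0,0.65],[0,0,-1,0,0,0,0.65],[0,0,0,0,0,0,0.65],[0,0,0,0,0,0,0.65]]

```text
clock: 10.65
eef_pos: [0.4798, 0.07, 0.0863]
tool_rot: [0.12, 0.993, 0.001, 0.005]
ft_force: [-0.6, 0.0, 1.2]
grip_width: 0.0557
```

```bash
python3 -c "
from h import *
need(.4735,.0715,.06)"
```

```text
clk 10.65 pos [0.4798 0.07   0.0863] shift cm [-0.63  0.15 -2.63] turn [-0.1  0.6  0.1] w 0.0557 F [-0.6  0.   1.2] q [ 0.14  0.32 -0.29  0.95  0.    0.39]
```

>>> move_arm:
  series:
    - [[-0.6,0.1,-0.8,0,0.6,0,0.65],[-0.2,0,-1,0,0,0,0.65],[0,0,-1,0,0,0,0.65],[0,0,0,0,0,0,0.65],[0,0,0,0,0,0,0.65]]

```text
clock: 11.15
eef_pos: [0.4724, 0.071, 0.0565]
tool_rot: [0.12, 0.993, 0.001, 0.0]
ft_force: [-1.2, -1.2, 0.1]
grip_width: 0.0555
```

```bash
python3 -c "
from h import *
need(.4735,.0715,.024)"
```

```text
clk 11.15 pos [0.4724 0.071  0.0565] shift cm [ 0.11  0.05 -3.25] turn [-0.1  0.   0.2] w 0.0555 F [-1.2 -1.2  0.1] q [ 0.15  0.35 -0.34  0.88  0.    0.39]
```

>>> move_arm:
  series:
    - [[0.1,0,-1,0,0,0.2,0.65],[-0.1,0,-1,0,0,0,0.65],[-0.1,0,-0.8,0,0,0,0.65],[0,0,0,0,0,0,0.65],[0,0,0,0,0,0,0.65]]

```text
clock: 11.65
eef_pos: [0.4712, 0.071, 0.0258]
tool_rot: [0.119, 0.993, 0.001, 0.0]
ft_force: [0.1, 0.4, 0.6]
grip_width: 0.0556
```

```bash
python3 -c "
from h import *
need(.4735,.0715,.024)
p,d=cam('side','s6')
import cv2
cv2.imwrite('pics/s6c.png',cv2.resize(p[190:300,250:400,::-1],(800,586)))"
```

```text
clk 11.65 pos [0.4712 0.071  0.0258] shift cm [ 0.23  0.05 -0.18] turn [-0.1  0.  -0. ] w 0.0556 F [0.1 0.4 0.6] q [ 0.15  0.39 -0.37  0.8   0.    0.39]
```

View pics/s6c.png

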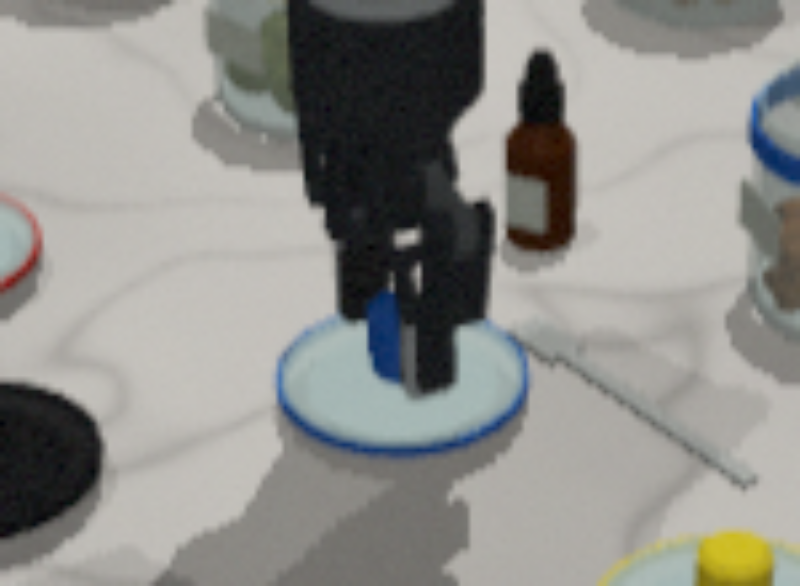

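>>> move_arm:
  series:
    - [[0.2,0.05,-0.1,0,0,0,0.65],[0,0,0,0,0,0,0.65],[0,0,0,0,0,0,0],[0,0,0,0,0,0,0],[0,0,0,0,0,0,0]]

```text
clock: 12.2
eef_pos: [0.4747, 0.0718, 0.0261]
tool_rot: [0.119, 0.993, 0.001, 0.001]
ft_force: [-1.2, 0.2, 0.2]
grip_width: 0.0259
```

>>> move_arm:
  series:
    - [[0,0,0,0,0,0,0],[0,0,0,0,0,0,0],[0,0,1,0,0,0,0],[0,0,2,0,0,0,0],[0,0,2,0,0,0,0]]

```text
clock: 12.7
eef_pos: [0.4707, 0.0712, 0.075]
tool_rot: [0.119, 0.993, 0.0, -0.003]
ft_force: [0.4, -0.5, -1.9]
grip_width: 0.026
```

```bash
python3 -c "
from h import *
need(.6765,.0046,.17)
p,d=cam('side','s7')
import cv2
cv2.imwrite('pics/s7c.png',cv2.resize(p[170:280,250:400,::-1],(800,586)))"
```

```text
clk 12.7 pos [0.4707 0.0712 0.075 ] shift cm [20.58 -6.66  9.5 ] turn [-0.1 -0.3 -0. ] w 0.026 F [ 0.4 -0.5 -1.9] q [ 0.15  0.33 -0.31  0.94  0.    0.39]
```

View pics/s7c.png

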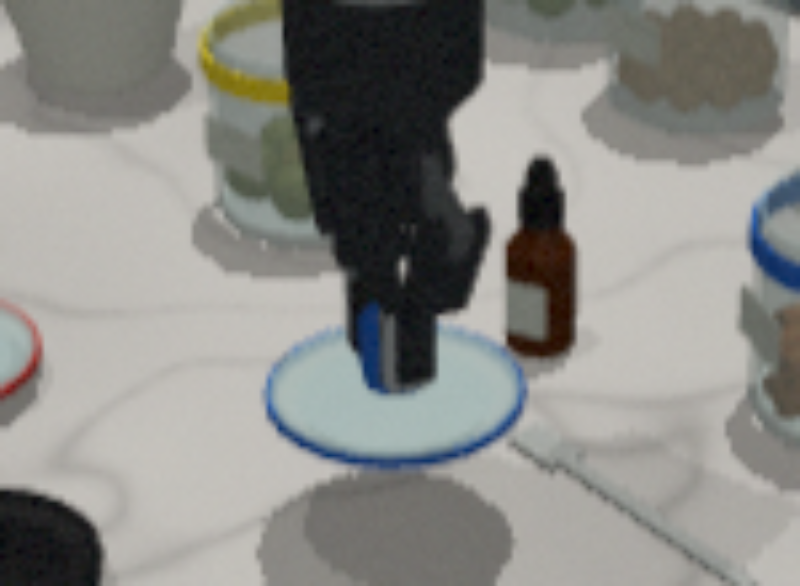

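>>> move_arm:
  series:
    - [[0,0,4,0,0,0,0],[1,-0.3,4,0,0,0,0],[3.5,-1.1,1,0,0,0,0],[3.5,-1.1,0,0,0,0,0],[3.5,-1.1,0,0,0,0,0]]

```text
clock: 13.25
eef_pos: [0.5859, 0.0357, 0.1746]
tool_rot: [0.116, 0.993, 0.001, -0.001]
ft_force: [-0.3, 0.6, -1.2]
grip_width: 0.0258
```

>>> move_arm:
  series:
    - [[3.5,-1.1,0,0,0,0,0],[2.5,-0.8,0,0,0,0,0],[1,-0.4,0,0,0,0,0],[0,0,0,0,0,0,0],[0,0,0,0,0,0,0]]

```text
clock: 13.75
eef_pos: [0.6617, 0.0095, 0.1717]
tool_rot: [0.118, 0.993, 0.001, -0.001]
ft_force: [-0.6, 0.3, -1.5]
grip_width: 0.026
```

```bash
python3 -c "
from h import *
need(.6775,.0046,.15)"
```

```text
clk 13.75 pos [0.6617 0.0095 0.1717] shift cm [ 1.58 -0.49 -2.17] turn [-0.1 -0.1 -0.1] w 0.026 F [-0.6  0.3 -1.5] q [0.01 0.6  0.39 1.37 0.   0.25]
```

>>> move_arm:
  series:
    - [[1.5,-0.5,-0.8,0,0,0,0],[0,0,-0.8,0,0,0,0],[0,0,-0.5,0,0,0,0],[0,0,0,0,0,0,0],[0,0,0,0,0,0,0]]

```text
clock: 14.25
eef_pos: [0.672, 0.0066, 0.1499]
tool_rot: [0.117, 0.993, 0.001, -0.003]
ft_force: [0.0, -0.7, -2.2]
grip_width: 0.0259
```

```bash
python3 -c "
from h import *
need(.6775,.0046,.14)
p,d=cam('side','s8');X=pts('side',d)
import cv2
cv2.imwrite('pics/s8c.png',cv2.resize(p[150:270,340:490,::-1],(750,600)))
m=cmask(p)['blue']&(d>0)
q=X[m&(np.hypot(X[...,0]-.677,X[...,1]-.005)<.075)]
print('z hist',np.histogram(q[:,2],bins=np.arange(.07,.2,.005)))
lo=q[(q[:,2]>.078)&(q[:,2]<.098)];print('jar',circ(lo[:,:2],.0485))
z0=bot.get_obs()['eef_pos'][2]-.026
hi=q[(q[:,2]>z0+.011)&(q[:,2]<z0+.021)];print('lid',len(hi),hi[:,2].mean(),circ(hi[:,:2],.051),circ(hi[:,:2]))
"
```

```text
clk 14.25 pos [0.672  0.0066 0.1499] shift cm [ 0.55 -0.2  -0.99] turn [-0.1 -0.3 -0.3] w 0.0259 F [ 0.  -0.7 -2.2] q [0.01 0.63 0.4  1.34 0.   0.24]
z hist (array([ 0,  9, 74, 91, 54,  3,  0,  0,  0,  0,  0,  2,  0, 69, 23, 12,  9,
       12,  8, 13, 20, 14,  0,  1,  0]), array([0.07 , 0.075, 0.08 , 0.085, 0.09 , 0.095, 0.1  , 0.105, 0.11 ,
       0.115, 0.12 , 0.125, 0.13 , 0.135, 0.14 , 0.145, 0.15 , 0.155,
       0.16 , 0.165, 0.17 , 0.175, 0.18 , 0.185, 0.19 , 0.195]))
jar [0.67645188 0.00430181]
lid 92 0.13902937373016544 [0.67147108 0.00546127] [0.67213013 0.0060917  0.05176595]
```

View pics/s8c.png

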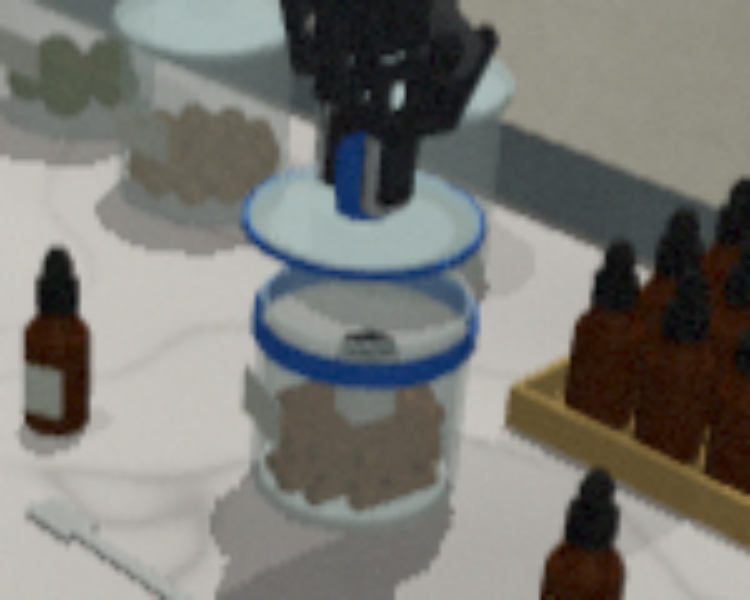

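The side view shows the lid level above the jar, with the canister upright inside. The lid centre is about 0.5 cm short in x.

>>> move_arm:
  series:
    - [[0.45,-0.1,-0.4,0,0,0,0],[0.1,0,-0.5,0,0,0,0],[0,0,-0.3,0,0,0,0],[0,0,0,0,0,0,0],[0,0,0,0,0,0,0]]

```text
clock: 14.8
eef_pos: [0.6781, 0.0059, 0.1382]
tool_rot: [0.116, 0.993, 0.001, -0.002]
ft_force: [-0.2, -0.8, -2.0]
grip_width: 0.0262
```

```bash
python3 -c "
from h import *
need(.6765,.0052,.128)"
```

```text
clk 14.8 pos [0.6781 0.0059 0.1382] shift cm [-0.16 -0.07 -1.02] turn [-0.1 -0.2 -0.3] w 0.0262 F [-0.2 -0.8 -2. ] q [0.01 0.65 0.4  1.32 0.   0.24]
```

>>> move_arm:
  series:
    - [[-0.2,-0.1,-0.5,0,-0.2,0,0],[0,0,-0.5,0,0,0,0],[0,0,-0.3,0,0,0,0],[0,0,0,0,0,0,0],[0,0,0,0,0,0,0]]

```text
clock: 15.3
eef_pos: [0.6756, 0.0047, 0.1238]
tool_rot: [0.117, 0.993, 0.001, -0.001]
ft_force: [-0.2, 0.4, -1.6]
grip_width: 0.0255
```

```bash
python3 -c "
from h import *
need(.6765,.0052,.114)"
```

```text
clk 15.3 pos [0.6756 0.0047 0.1238] shift cm [ 0.09  0.05 -0.98] turn [-0.1 -0.1 -0.3] w 0.0255 F [-0.2  0.4 -1.6] q [0.01 0.65 0.36 1.28 0.   0.24]
```

>>> move_arm:
  series:
    - [[0.1,0.05,-0.3,0,0,0,0],[0,0,-0.3,0,0,0,0],[0,0,-0.2,0,0,0,0],[0,0,0,0,0,0,0],[0,0,0,0,0,0,0]]

```text
clock: 15.8
eef_pos: [0.677, 0.0053, 0.1153]
tool_rot: [0.117, 0.993, 0.001, -0.0]
ft_force: [1.0, 0.3, -0.7]
grip_width: 0.0259
```

```bash
python3 -c "
from h import *
need(.6765,.0052,.114)"
```

```text
clk 15.8 pos [0.677  0.0053 0.1153] shift cm [-0.05 -0.01 -0.13] turn [-0.1 -0.  -0.3] w 0.0259 F [ 1.   0.3 -0.7] q [0.01 0.66 0.35 1.26 0.   0.24]
```

>>> move_arm:
  series:
    - [[0,0,-0.15,0,0,0,0],[0,0,-0.1,0,0,0,0],[0,0,0,0,0,0,0],[0,0,0,0,0,0,0],[0,0,0,0,0,0,0]]

```text
clock: 16.3
eef_pos: [0.6775, 0.0053, 0.1142]
tool_rot: [0.117, 0.993, 0.001, 0.001]
ft_force: [-0.3, -0.2, -0.6]
grip_width: 0.0259
```

```bash
python3 -c "
from h import *
need(.6765,.0052,.114)"
```

```text
clk 16.3 pos [0.6775 0.0053 0.1142] shift cm [-0.1  -0.01 -0.02] turn [-0.1  0.1 -0.3] w 0.0259 F [-0.3 -0.2 -0.6] q [0.01 0.66 0.35 1.26 0.   0.24]
```

The downward load has dropped to about 0.6 N, so the rim is carrying the lid. Releasing now.

>>> move_arm:
  series:
    - [[0,0,-0.1,0,0,0,0],[0,0,0,0,0,0,0.4],[0,0,0,0,0,0,0.65],[0,0,0,0,0,0,0.65],[0,0,0.5,0,0,0,0.65]]

```text
clock: 16.8
eef_pos: [0.6777, 0.0053, 0.1187]
tool_rot: [0.117, 0.993, 0.001, 0.001]
ft_force: [-0.3, 0.3, -0.3]
grip_width: 0.0558
```

>>> move_arm:
  series:
    - [[0,0,1.5,0,0,0,0.65],[0,0,3,0,0,0,0.65],[-2,-1.5,2.5,0,0,0,0.65],[-3.5,-2.5,0,0,0,0,0.65],[-3.5,-2.5,0,0,0,0,0.65]]

```text
clock: 17.3
eef_pos: [0.5896, -0.0577, 0.1904]
tool_rot: [0.113, 0.994, 0.002, 0.003]
ft_force: [0.4, -0.4, -0.5]
grip_width: 0.0552
```

>>> move_arm:
  series:
    - [[-3.5,-2.5,-1,0,0,0,0.65],[-3.5,-2.5,-1,0,0,0,0.65],[-2,-1,-2,0,0,0,0.65],[0,0,0,0,0,0,0.65],[0,0,0,0,0,0,0.65]]

```text
clock: 17.8
eef_pos: [0.4938, -0.1224, 0.154]
tool_rot: [0.116, 0.993, 0.001, 0.006]
ft_force: [1.1, -0.9, 0.7]
grip_width: 0.0552
```

```bash
cat >> h.py <<'E'
def chk(c,C,tag,n='side',box=None):
    p,d=cam(n,tag);X=pts(n,d)
    r=np.hypot(X[...,0]-C[0],X[...,1]-C[1]); m=cmask(p)[c]&(d>0)&(r<.075); q=X[m]
    print('z hist',dict(zip(np.round(np.arange(.07,.145,.005),3).tolist(),np.histogram(q[:,2],bins=np.arange(.07,.15,.005))[0].tolist())))
    lo=q[(q[:,2]>.078)&(q[:,2]<.095)]; hi=q[(q[:,2]>.099)&(q[:,2]<.11)&(np.hypot(*(q[:,:2]-C).T)>.03)]
    if len(lo)>5: print('jar',circ(lo[:,:2],.0485))
    if len(hi)>5: print('lid',circ(hi[:,:2],.051))
    f=X[(d>0)&(r<.048)&(r>.02)&(X[...,2]>.09)&(X[...,2]<.125)]
    if len(f)>20:
        A=np.c_[f[:,:2]-C,np.ones(len(f))]; s=np.linalg.lstsq(A,f[:,2],rcond=None)[0]; print('flange plane n',len(f),'slope',np.round(s[:2],3),'z',s[2].round(4))
    k=q[q[:,2]>.135]; 
    if len(k)>3: print('knob top',k.mean(0).round(4), q[:,2].max().round(4))
    if box: u0,v0,w,h=box; cv2.imwrite('pics/'+tag+'c.png',cv2.resize(p[v0:v0+h,u0:u0+w,::-1],(4*w,4*h),interpolation=cv2.INTER_CUBIC))
E
python3 -c "
from h import *
need(.4625,-.131,.06)
chk('blue',(.6765,.0045),'s9',box=(340,150,150,120))"
```

```text
clk 17.8 pos [ 0.4938 -0.1224  0.154 ] shift cm [-3.13 -0.86 -9.4 ] turn [-0.   0.7 -0.4] w 0.0552 F [ 1.1 -0.9  0.7] q [-0.24  0.3  -0.13  1.14  0.   -0.01]
z hist {0.07: 0, 0.075: 1, 0.08: 28, 0.085: 25, 0.09: 21, 0.095: 0, 0.1: 27, 0.105: 6, 0.11: 0, 0.115: 0, 0.12: 0, 0.125: 0, 0.13: 1, 0.135: 4, 0.14: 1}
jar [ 0.63059523 -0.04831816]
lid [0.67736181 0.00412584]
flange plane n 144 slope [0.11  0.078] z 0.1054
knob top [ 0.6829 -0.0063  0.1381] 0.1414
```

View pics/s9c.png

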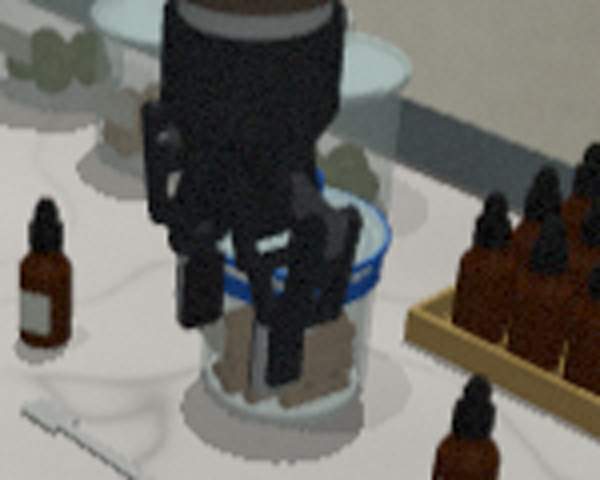

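The gripper hides part of the blue jar, so I'll recheck it later. On to the yellow lid.

>>> move_arm:
  series:
    - [[-2.5,-0.7,-2,0,0.7,-0.4,0.65],[-0.6,-0.2,-2,0,0,0,0.65],[-0.2,0,-2,0,0,0,0.65],[0,0,-1,0,0,0,0.65],[0,0,0,0,0,0,0.65]]

```text
clock: 18.35
eef_pos: [0.4714, -0.1302, 0.0872]
tool_rot: [0.115, 0.993, -0.001, 0.007]
ft_force: [-0.1, 0.1, 0.3]
grip_width: 0.0558
```

```bash
python3 -c "
from h import *
need(.463,-.1305,.058)"
```

```text
clk 18.35 pos [ 0.4714 -0.1302  0.0872] shift cm [-0.84 -0.03 -2.92] turn [ 0.2  0.8 -0.4] w 0.0558 F [-0.1  0.1  0.3] q [-0.27  0.32 -0.28  0.95  0.   -0.04]
```

>>> move_arm:
  series:
    - [[-0.7,0,-0.8,0.2,0.7,-0.4,0.65],[-0.2,0,-1,0,0.1,0,0.65],[-0.1,0,-1,0,0,0,0.65],[0,0,0,0,0,0,0.65],[0,0,0,0,0,0,0.65]]

```text
clock: 18.85
eef_pos: [0.4646, -0.1301, 0.0592]
tool_rot: [0.118, 0.993, -0.0, 0.002]
ft_force: [-0.5, -0.8, 0.2]
grip_width: 0.056
```

```bash
python3 -c "
from h import *
need(.463,-.1305,.026)
chk('blue',(.6765,.0045),'s10',box=(340,150,150,120))"
```

```text
clk 18.85 pos [ 0.4646 -0.1301  0.0592] shift cm [-0.16 -0.04 -3.32] turn [ 0.   0.2 -0.1] w 0.056 F [-0.5 -0.8  0.2] q [-0.27  0.35 -0.32  0.89  0.   -0.04]
z hist {0.07: 0, 0.075: 6, 0.08: 36, 0.085: 40, 0.09: 19, 0.095: 6, 0.1: 35, 0.105: 7, 0.11: 10, 0.115: 11, 0.12: 13, 0.125: 12, 0.13: 12, 0.135: 22, 0.14: 12}
jar [ 0.65178367 -0.0844    ]
lid [0.6775733  0.00438033]
flange plane n 308 slope [0.045 0.101] z 0.1084
knob top [ 0.678  -0.0034  0.1389] 0.1414
```

View pics/s10.png

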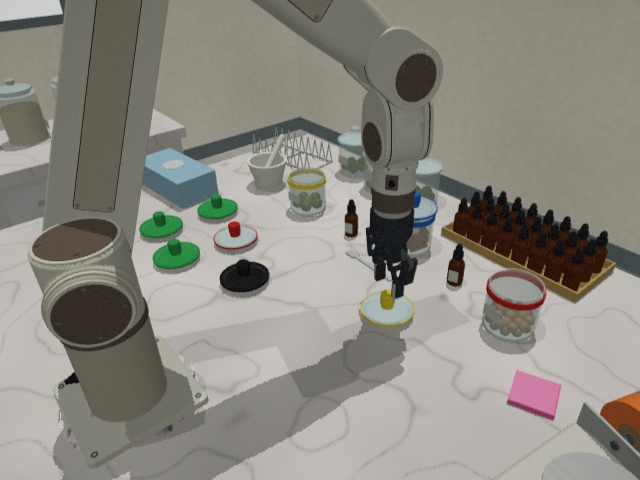

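The blue lid's knob top measures 0.140–0.141 m, which is the seated height. The gripper is over the yellow knob at (387,297).

>>> move_arm:
  series:
    - [[-0.1,-0.05,-1,0,0.2,0,0.65],[-0.1,0,-1,0,0,0,0.65],[0,0,-0.8,0,0,0,0.65],[0,0,-0.1,0,0,0,0.65],[0,0,0,0,0,0,0.65]]

```text
clock: 19.4
eef_pos: [0.4624, -0.1308, 0.028]
tool_rot: [0.118, 0.993, -0.0, 0.0]
ft_force: [0.4, -0.3, -0.3]
grip_width: 0.0554
```

```bash
python3 -c "
from h import *
need(.463,-.1305,.026)"
```

```text
clk 19.4 pos [ 0.4624 -0.1308  0.028 ] shift cm [ 0.06  0.03 -0.2 ] turn [ 0.   0.  -0.1] w 0.0554 F [ 0.4 -0.3 -0.3] q [-0.28  0.4  -0.36  0.81 -0.   -0.04]
```

>>> move_arm:
  series:
    - [[0.05,0,-0.2,0,0,0,0.65],[0,0,0,0,0,0,0.65],[0,0,0,0,0,0,0],[0,0,0,0,0,0,0],[0,0,0,0,0,0,0]]

```text
clock: 19.9
eef_pos: [0.4638, -0.1309, 0.0266]
tool_rot: [0.118, 0.993, -0.0, 0.001]
ft_force: [-0.8, 0.4, -0.1]
grip_width: 0.026
```

>>> move_arm:
  series:
    - [[0,0,0,0,0,0,0],[0,0,0,0,0,0,0],[0,0,1,0,0,0,0],[0,0,2,0,0,0,0],[0,0,3,0,0,0,0]]

```text
clock: 20.4
eef_pos: [0.4592, -0.1296, 0.0847]
tool_rot: [0.118, 0.993, 0.001, -0.004]
ft_force: [0.2, 0.8, -1.9]
grip_width: 0.026
```

```bash
python3 -c "
from h import *
need(.609,.310,.19)"
```

```text
clk 20.4 pos [ 0.4592 -0.1296  0.0847] shift cm [14.98 43.96 10.53] turn [-0.1 -0.5 -0.1] w 0.026 F [ 0.2  0.8 -1.9] q [-0.27  0.32 -0.29  0.97 -0.   -0.04]
```

>>> move_arm:
  series:
    - [[0,0,4,0,0,0,0],[0,1,4,0,0,0,0],[0.5,3.5,2,0,0,0,0],[1,4,0.5,0,0,0,0],[1,4,0,0,0,0,0]]

```text
clock: 20.9
eef_pos: [0.4853, -0.0057, 0.2019]
tool_rot: [0.124, 0.992, 0.0, 0.001]
ft_force: [1.3, 0.7, -2.2]
grip_width: 0.0256
```

>>> move_arm:
  series:
    - [[1.5,4.2,0,0,0,0,0],[1.5,4.2,0,0,0,0,0],[1.5,4.2,0,0,0,0,0],[1.5,4.2,0,0,0,0,0],[1.5,4.2,0,0,0,0,0]]

```text
clock: 21.4
eef_pos: [0.5612, 0.2122, 0.2075]
tool_rot: [0.125, 0.992, 0.0, 0.004]
ft_force: [1.1, -0.9, -2.5]
grip_width: 0.0257
```

```bash
python3 -c "
from h import *
need(.609,.310,.17)"
```

```text
clk 21.4 pos [0.5612 0.2122 0.2075] shift cm [ 4.78  9.78 -3.75] turn [-0.   0.4  0.7] w 0.0257 F [ 1.1 -0.9 -2.5] q [ 0.36  0.45  0.24  1.35 -0.    0.61]
```

>>> move_arm:
  series:
    - [[1.8,3.5,0,0,0.4,0.7,0],[1.5,3,-1,0,0,0,0],[0.8,1.5,-1.5,0,0,0,0],[0,0,-1,0,0,0,0],[0,0,0,0,0,0,0]]

```text
clock: 21.9
eef_pos: [0.6024, 0.3027, 0.1723]
tool_rot: [0.114, 0.993, 0.001, 0.001]
ft_force: [-0.6, -0.4, -0.9]
grip_width: 0.0258
```

```bash
python3 -c "
from h import *
need(.609,.310,.15)"
```

```text
clk 21.9 pos [0.6024 0.3027 0.1723] shift cm [ 0.66  0.73 -2.23] turn [-0.1  0.1 -0.6] w 0.0258 F [-0.6 -0.4 -0.9] q [0.47 0.62 0.44 1.38 0.   0.69]
```

>>> move_arm:
  series:
    - [[0.6,0.7,-0.8,0,0,-0.6,0],[0.2,0.1,-0.8,0,0,0,0],[0,0,-0.5,0,0,0,0],[0,0,0,0,0,0,0],[0,0,0,0,0,0,0]]

```text
clock: 22.4
eef_pos: [0.6109, 0.3074, 0.1521]
tool_rot: [0.122, 0.993, 0.001, 0.001]
ft_force: [0.0, 0.2, -0.8]
grip_width: 0.0258
```

```bash
cat >> h.py <<'E'
def lidjar(c,tag,dz,box,n='side'):
    C=JAR[c]; p,d=cam(n,tag);X=pts(n,d); o=bot.get_obs()['eef_pos']
    u0,v0,w,h=box; cv2.imwrite('pics/'+tag+'c.png',cv2.resize(p[v0:v0+h,u0:u0+w,::-1],(4*w,4*h),interpolation=cv2.INTER_CUBIC))
    m=cmask(p)[c]&(d>0); q=X[m&(np.hypot(X[...,0]-C[0],X[...,1]-C[1])<.08)]
    lo=q[(q[:,2]>.078)&(q[:,2]<.098)]; j=circ(lo[:,:2],.0485)
    z0=o[2]-dz; hi=q[(q[:,2]>z0+.010)&(q[:,2]<z0+.022)]; l=circ(hi[:,:2],.0515)
    print('jar',j.round(4),len(lo),'lid',l.round(4),len(hi),hi[:,2].mean().round(4),'tcp',o.round(4),'lid-tcp',(l-o[:2]).round(4),'-> tcp target',(j-l+o[:2]).round(4))
E
python3 -c "
from h import *
need(.609,.310,.14)
lidjar('yellow','s11',.0266,(230,110,150,130))"
```

```text
clk 22.4 pos [0.6109 0.3074 0.1521] shift cm [-0.19  0.26 -1.21] turn [-0.1  0.1  0.3] w 0.0258 F [ 0.   0.2 -0.8] q [0.47 0.65 0.44 1.35 0.   0.71]
jar [0.6095 0.3102] 184 lid [0.6107 0.3065] 60 0.1406 tcp [0.6109 0.3073 0.1522] lid-tcp [-0.0002 -0.0008] -> tcp target [0.6097 0.311 ]
```

View pics/s11c.png

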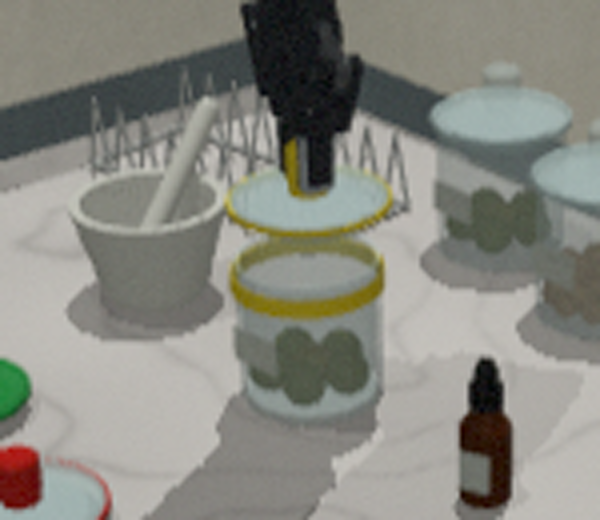

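The yellow lid is level over the yellow jar. TCP target is (0.6097, 0.3108).

>>> move_arm:
  series:
    - [[-0.15,0.35,-0.5,0,0.1,0.3,0],[0,0,-0.5,0,0,0,0],[0,0,-0.5,0,0,0,0],[0,0,0,0,0,0,0],[0,0,0,0,0,0,0]]

```text
clock: 22.95
eef_pos: [0.6094, 0.311, 0.1369]
tool_rot: [0.119, 0.993, 0.001, 0.001]
ft_force: [-0.0, -0.6, -0.6]
grip_width: 0.0258
```

```bash
python3 -c "
from h import *
need(.6097,.3108,.126)"
```

```text
clk 22.95 pos [0.6094 0.311  0.1369] shift cm [ 0.03 -0.02 -1.09] turn [-0.1  0.1 -0. ] w 0.0258 F [-0.  -0.6 -0.6] q [0.47 0.66 0.41 1.32 0.   0.71]
```

>>> move_arm:
  series:
    - [[0,0,-0.5,0,0,0,0],[0,0,-0.5,0,0,0,0],[0,0,-0.3,0,0,0,0],[0,0,0,0,0,0,0],[0,0,0,0,0,0,0]]

```text
clock: 23.45
eef_pos: [0.6093, 0.311, 0.1225]
tool_rot: [0.119, 0.993, 0.001, 0.0]
ft_force: [-0.3, 0.1, -1.6]
grip_width: 0.0261
```

```bash
python3 -c "
from h import *
need(.6097,.3108,.1146)"
```

```text
clk 23.45 pos [0.6093 0.311  0.1225] shift cm [ 0.04 -0.02 -0.79] turn [-0.1  0.1 -0. ] w 0.0261 F [-0.3  0.1 -1.6] q [0.47 0.67 0.39 1.29 0.   0.71]
```

>>> move_arm:
  series:
    - [[0,0,-0.3,0,0,0,0],[0,0,-0.3,0,0,0,0],[0,0,-0.1,0,0,0,0],[0,0,0,0,0,0,0],[0,0,0,0,0,0,0]]

```text
clock: 23.95
eef_pos: [0.6095, 0.311, 0.1152]
tool_rot: [0.119, 0.993, 0.001, 0.001]
ft_force: [-0.5, -0.4, -1.2]
grip_width: 0.0261
```

```bash
python3 -c "
from h import *
need(.6097,.3108,.1146)"
```

```text
clk 23.95 pos [0.6095 0.311  0.1152] shift cm [ 0.02 -0.02 -0.06] turn [-0.1  0.1 -0. ] w 0.0261 F [-0.5 -0.4 -1.2] q [0.47 0.67 0.37 1.27 0.   0.71]
```

>>> move_arm:
  series:
    - [[0,0,-0.1,0,0,0,0],[0,0,-0.1,0,0,0,0],[0,0,0,0,0,0,0],[0,0,0,0,0,0,0],[0,0,0,0,0,0,0]]

```text
clock: 24.45
eef_pos: [0.6099, 0.3113, 0.1147]
tool_rot: [0.119, 0.993, 0.001, 0.002]
ft_force: [0.5, -0.1, 0.0]
grip_width: 0.0261
```

```bash
python3 -c "
from h import *
need(.6097,.3108,.1146)"
```

```text
clk 24.45 pos [0.6099 0.3113 0.1147] shift cm [-0.02 -0.05 -0.01] turn [-0.1  0.2 -0. ] w 0.0261 F [ 0.5 -0.1  0. ] q [0.47 0.67 0.37 1.27 0.   0.71]
```

The load is off and the height is 0.1147, so the lid is seated. I'll release it, rise, and go to the red lid.

>>> move_arm:
  series:
    - [[0,0,-0.1,0,0,0,0],[0,0,0,0,0,0,0.4],[0,0,0,0,0,0,0.65],[0,0,0,0,0,0,0.65],[0,0,0.5,0,0,0,0.65]]

```text
clock: 24.95
eef_pos: [0.61, 0.3113, 0.1188]
tool_rot: [0.119, 0.993, 0.001, 0.002]
ft_force: [0.7, -0.5, -0.6]
grip_width: 0.0556
```

>>> move_arm:
  series:
    - [[0,0,1.5,0,0,0,0.65],[0,0,3,0,0,0,0.65],[-2,0,2.5,0,0,0,0.65],[-4,-0.3,0,0,0,0,0.65],[-4.5,-0.4,0,0,0,0,0.65]]

```text
clock: 25.45
eef_pos: [0.5076, 0.3041, 0.1902]
tool_rot: [0.121, 0.993, 0.003, 0.003]
ft_force: [0.3, 0.9, 1.0]
grip_width: 0.0556
```

>>> move_arm:
  series:
    - [[-4.5,-0.4,0,0,0,0,0.65],[-4.5,-0.4,-1,0,0,0,0.65],[-3.5,-0.3,-2,0,0,0,0.65],[0,0,-2,0,0,0,0.65],[0,0,0,0,0,0,0.65]]

```text
clock: 25.95
eef_pos: [0.3736, 0.292, 0.1433]
tool_rot: [0.12, 0.993, 0.005, 0.005]
ft_force: [-0.0, 0.1, 0.5]
grip_width: 0.0557
```

```bash
python3 -c "
from h import *
need(.3754,.2918,.10)
chk('yellow',(.6095,.3102),'s12',box=(230,110,150,130))"
```

```text
clk 25.95 pos [0.3736 0.292  0.1433] shift cm [ 0.18 -0.02 -4.33] turn [-0.5  0.6  0.1] w 0.0557 F [-0.   0.1  0.5] q [ 0.66  0.24 -0.24  1.08  0.    0.9 ]
z hist {0.07: 0, 0.075: 12, 0.08: 64, 0.085: 63, 0.09: 31, 0.095: 11, 0.1: 50, 0.105: 14, 0.11: 15, 0.115: 16, 0.12: 21, 0.125: 19, 0.13: 18, 0.135: 29, 0.14: 13}
jar [0.55879997 0.24193708]
lid [0.60953958 0.31006645]
flange plane n 434 slope [0.056 0.08 ] z 0.1072
knob top [0.6064 0.3067 0.1389] 0.1427
```

View pics/s12.png

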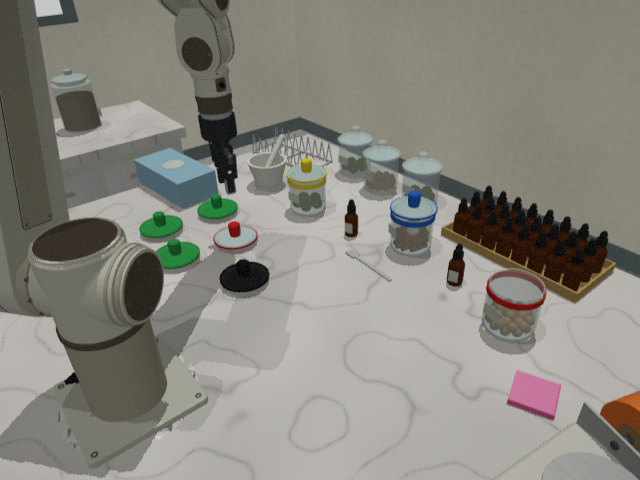

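Yellow and blue are both seated and level, and both droppers are standing. Now the red lid at (236,235).

>>> move_arm:
  series:
    - [[0.2,0,-2,-0.5,0.6,0,0.65],[0,0,-2,0,0,0,0.65],[0,0,-2,0,0,0,0.65],[0,0,0,0,0,0,0.65],[0,0,0,0,0,0,0.65]]

```text
clock: 26.5
eef_pos: [0.3849, 0.2969, 0.0903]
tool_rot: [0.121, 0.993, 0.006, 0.006]
ft_force: [0.8, -0.4, -0.4]
grip_width: 0.0557
```

```bash
python3 -c "
from h import *
need(.3754,.2915,.058)"
```

```text
clk 26.5 pos [0.3849 0.2969 0.0903] shift cm [-0.95 -0.54 -3.23] turn [-0.6  0.7  0.3] w 0.0557 F [ 0.8 -0.4 -0.4] q [ 0.66  0.31 -0.29  0.95 -0.    0.9 ]
```

>>> move_arm:
  series:
    - [[-0.8,-0.5,-0.8,-0.6,0.7,0.3,0.65],[-0.2,-0.1,-1,0,0,0,0.65],[-0.1,-0.1,-1,0,0,0,0.65],[0,0,0,0,0,0,0.65],[0,0,0,0,0,0,0.65]]

```text
clock: 27.0
eef_pos: [0.3756, 0.2908, 0.0633]
tool_rot: [0.119, 0.993, 0.001, 0.002]
ft_force: [0.5, -0.5, 0.1]
grip_width: 0.0557
```

```bash
python3 -c "
from h import *
need(.3754,.2915,.026)"
```

```text
clk 27.0 pos [0.3756 0.2908 0.0633] shift cm [-0.02  0.07 -3.73] turn [-0.1  0.2 -0. ] w 0.0557 F [ 0.5 -0.5  0.1] q [ 0.66  0.34 -0.34  0.89 -0.    0.9 ]
```

>>> move_arm:
  series:
    - [[-0.1,0.05,-1,0,0.2,0,0.65],[-0.1,0,-1,0,0,0,0.65],[-0.1,0,-1,0,0,0,0.65],[0,0,-0.2,0,0,0,0.65],[0,0,0,0,0,0,0.65]]

```text
clock: 27.5
eef_pos: [0.3721, 0.2913, 0.0283]
tool_rot: [0.119, 0.993, 0.001, -0.0]
ft_force: [-0.6, 0.0, 0.3]
grip_width: 0.0553
```

```bash
python3 -c "
from h import *
need(.3754,.2915,.026)"
```

```text
clk 27.5 pos [0.3721 0.2913 0.0283] shift cm [ 0.33  0.02 -0.23] turn [-0.1  0.  -0. ] w 0.0553 F [-0.6  0.   0.3] q [ 0.66  0.38 -0.38  0.81  0.    0.9 ]
```

>>> move_arm:
  series:
    - [[0.3,0,-0.2,0,0,0,0.65],[0,0,0,0,0,0,0.65],[0,0,0,0,0,0,0],[0,0,0,0,0,0,0],[0,0,0,0,0,0,0]]

```text
clock: 28.0
eef_pos: [0.3762, 0.2921, 0.027]
tool_rot: [0.119, 0.993, 0.002, 0.001]
ft_force: [0.9, 0.0, -0.8]
grip_width: 0.0257
```

>>> move_arm:
  series:
    - [[0,0,0,0,0,0,0],[0,0,0,0,0,0,0],[0,0,1,0,0,0,0],[0,0,2,0,0,0,0],[0,0,3,0,0,0,0]]

```text
clock: 28.5
eef_pos: [0.3722, 0.2889, 0.085]
tool_rot: [0.119, 0.993, -0.003, -0.004]
ft_force: [0.2, -0.4, -1.6]
grip_width: 0.0261
```

```bash
python3 -c "
from h import *
need(.61,-.303,.20)"
```

```text
clk 28.5 pos [0.3722 0.2889 0.085 ] shift cm [ 23.78 -59.19  11.5 ] turn [ 0.2 -0.5 -0. ] w 0.0261 F [ 0.2 -0.4 -1.6] q [ 0.66  0.31 -0.31  0.96  0.    0.9 ]
```

>>> move_arm:
  series:
    - [[0,0,4,0,0,0,0],[0,-1,4,0,0,0,0],[1,-3,3,0,0,0,0],[1.7,-4.2,1,0,0,0,0],[1.7,-4.2,0,0,0,0,0]]

```text
clock: 29.0
eef_pos: [0.4165, 0.166, 0.2167]
tool_rot: [0.113, 0.994, 0.0, 0.0]
ft_force: [0.9, -0.4, -2.5]
grip_width: 0.0258
```

>>> move_arm:
  series:
    - [[1.7,-4.2,0,0,0,0,0],[1.7,-4.2,0,0,0,0,0],[1.7,-4.2,0,0,0,0,0],[1.7,-4.2,0,0,0,0,0],[1.7,-4.2,0,0,0,0,0]]

```text
clock: 29.5
eef_pos: [0.5028, -0.0522, 0.2221]
tool_rot: [0.112, 0.994, 0.002, 0.004]
ft_force: [1.2, 0.5, -2.4]
grip_width: 0.0255
```

```bash
python3 -c "
from h import *
need(.61,-.303,.20)"
```

```text
clk 29.5 pos [ 0.5028 -0.0522  0.2221] shift cm [ 10.72 -25.08  -2.21] turn [-0.1  0.4 -0.8] w 0.0255 F [ 1.2  0.5 -2.4] q [-0.11  0.25 -0.01  1.31  0.    0.12]
```

>>> move_arm:
  series:
    - [[1.8,-4.2,0,0,0.4,-0.8,0],[1.8,-4.2,0,0,0,0,0],[1.8,-4.2,0,0,0,0,0],[1.8,-4.2,0,0,0,0,0],[1.5,-3.5,-1,0,0,0,0]]

```text
clock: 30.0
eef_pos: [0.5908, -0.2653, 0.2163]
tool_rot: [0.12, 0.993, 0.001, 0.002]
ft_force: [0.5, 1.4, -1.3]
grip_width: 0.0257
```

```bash
python3 -c "
from h import *
need(.61,-.303,.16)"
```

```text
clk 30.0 pos [ 0.5908 -0.2653  0.2163] shift cm [ 1.92 -3.77 -5.63] turn [-0.1  0.2  0.1] w 0.0257 F [ 0.5  1.4 -1.3] q [-0.42  0.55  0.42  1.44  0.   -0.18]
```

>>> move_arm:
  series:
    - [[1.2,-2,-1,0,0,0,0],[0.4,-0.5,-2,0,0,0,0],[0,0,-2,0,0,0,0],[0,0,-0.5,0,0,0,0],[0,0,0,0,0,0,0]]

```text
clock: 30.5
eef_pos: [0.6057, -0.2985, 0.1574]
tool_rot: [0.125, 0.992, 0.001, -0.0]
ft_force: [0.9, 0.8, -1.5]
grip_width: 0.026
```

```bash
python3 -c "
from h import *
need(.61,-.303,.15)
lidjar('red','s13',.027,(430,200,150,150))"
```

```text
clk 30.5 pos [ 0.6057 -0.2985  0.1574] shift cm [ 0.43 -0.45 -0.74] turn [-0.1 -0.   0.6] w 0.026 F [ 0.9  0.8 -1.5] q [-0.46  0.63  0.42  1.36  0.   -0.21]
jar [ 0.6098 -0.303 ] 389 lid [ 0.6053 -0.2988] 194 0.1459 tcp [ 0.6058 -0.2984  0.1578] lid-tcp [-0.0005 -0.0004] -> tcp target [ 0.6103 -0.3026]
```

View pics/s13c.png

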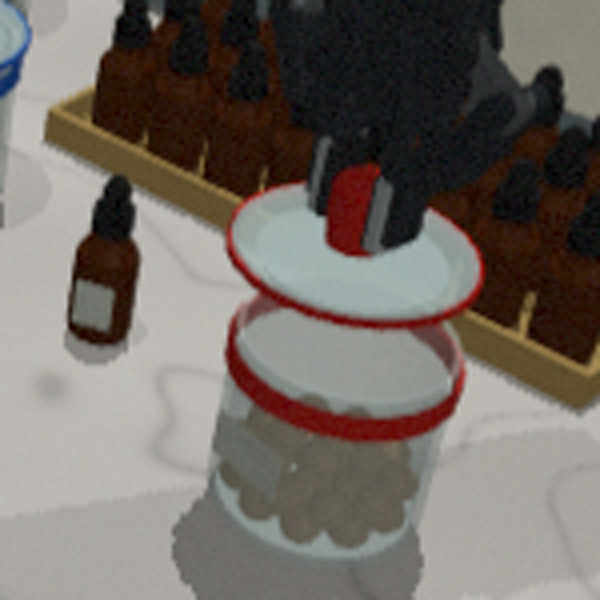

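The red lid is level above the red jar. TCP target is (0.6103, -0.3027).

>>> move_arm:
  series:
    - [[0.45,-0.45,-0.5,0,0,0.6,0],[0,0,-0.6,0,0,0,0],[0,0,-0.6,0,0,0,0],[0,0,0,0,0,0,0],[0,0,0,0,0,0,0]]

```text
clock: 31.05
eef_pos: [0.6125, -0.3027, 0.1441]
tool_rot: [0.118, 0.993, -0.0, 0.003]
ft_force: [1.3, 0.2, -1.5]
grip_width: 0.0256
```

```bash
python3 -c "
from h import *
need(.6103,-.3027,.128)"
```

```text
clk 31.05 pos [ 0.6125 -0.3027  0.1441] shift cm [-0.22 -0.   -1.61] turn [ 0.1  0.3 -0.1] w 0.0256 F [ 1.3  0.2 -1.5] q [-0.46  0.65  0.41  1.33  0.   -0.22]
```

>>> move_arm:
  series:
    - [[-0.2,0,-0.5,0.1,0.3,0,0],[0,0,-0.5,0,0,0,0],[0,0,-0.6,0,0,0,0],[0,0,0,0,0,0,0],[0,0,0,0,0,0,0]]

```text
clock: 31.55
eef_pos: [0.6103, -0.3024, 0.1269]
tool_rot: [0.118, 0.993, 0.0, -0.0]
ft_force: [-0.6, 1.1, -1.6]
grip_width: 0.0258
```

```bash
python3 -c "
from h import *
need(.6103,-.3027,.115)"
```

```text
clk 31.55 pos [ 0.6103 -0.3024  0.1269] shift cm [ 0.   -0.03 -1.19] turn [-0.  -0.  -0.2] w 0.0258 F [-0.6  1.1 -1.6] q [-0.46  0.66  0.38  1.3   0.   -0.22]
```

>>> move_arm:
  series:
    - [[0,0,-0.4,0,0,0,0],[0,0,-0.4,0,0,0,0],[0,0,-0.2,0,0,0,0],[0,0,0,0,0,0,0],[0,0,0,0,0,0,0]]

```text
clock: 32.05
eef_pos: [0.6103, -0.3025, 0.116]
tool_rot: [0.118, 0.993, 0.0, -0.0]
ft_force: [0.4, 0.1, -2.8]
grip_width: 0.0261
```

```bash
python3 -c "
from h import *
need(.6103,-.3027,.115)"
```

```text
clk 32.05 pos [ 0.6103 -0.3025  0.116 ] shift cm [ 0.   -0.02 -0.1 ] turn [-0.  -0.  -0.1] w 0.0261 F [ 0.4  0.1 -2.8] q [-0.46  0.67  0.37  1.27  0.   -0.22]
```

>>> move_arm:
  series:
    - [[0,0,-0.1,0,0,0,0],[0,0,-0.1,0,0,0,0],[0,0,0,0,0,0,0],[0,0,0,0,0,0,0],[0,0,0,0,0,0,0]]

```text
clock: 32.55
eef_pos: [0.6107, -0.3028, 0.1152]
tool_rot: [0.118, 0.993, 0.0, 0.001]
ft_force: [0.0, 0.2, -2.0]
grip_width: 0.0258
```

```bash
python3 -c "
from h import *
need(.6103,-.3027,.115)"
```

```text
clk 32.55 pos [ 0.6107 -0.3028  0.1152] shift cm [-0.04  0.01 -0.02] turn [-0.   0.1 -0.1] w 0.0258 F [ 0.   0.2 -2. ] q [-0.46  0.67  0.37  1.27  0.   -0.22]
```

>>> move_arm:
  series:
    - [[0,0,-0.1,0,0,0,0],[0,0,-0.1,0,0,0,0],[0,0,0,0,0,0,0],[0,0,0,0,0,0,0],[0,0,0,0,0,0,0]]

```text
clock: 33.05
eef_pos: [0.611, -0.3029, 0.1151]
tool_rot: [0.118, 0.993, -0.0, 0.002]
ft_force: [-1.0, 0.7, 1.3]
grip_width: 0.0262
```

```bash
python3 -c "
from h import *
need(.6103,-.3027,.115)"
```

```text
clk 33.05 pos [ 0.611  -0.3029  0.1151] shift cm [-0.07  0.02 -0.01] turn [ 0.   0.2 -0.1] w 0.0262 F [-1.   0.7  1.3] q [-0.46  0.67  0.36  1.27  0.   -0.22]
```

The lid is in light contact at 0.115, so it is seated. I'll release, rise and retreat.

>>> move_arm:
  series:
    - [[0,0,0,0,0,0,0],[0,0,0,0,0,0,0.4],[0,0,0,0,0,0,0.65],[0,0,0,0,0,0,0.65],[0,0,0.5,0,0,0,0.65]]

```text
clock: 33.55
eef_pos: [0.611, -0.3029, 0.1187]
tool_rot: [0.118, 0.993, -0.0, 0.001]
ft_force: [0.4, -0.3, -0.8]
grip_width: 0.0553
```

>>> move_arm:
  series:
    - [[0,0,1.5,0,0,0,0.65],[0,0,3,0,0,0,0.65],[-1,0,4,0,0,0,0.65],[-3,0,2,0,0,0,0.65],[-4.5,0.5,0,0,0,0,0.65]]

```text
clock: 34.05
eef_pos: [0.5281, -0.2974, 0.2256]
tool_rot: [0.116, 0.993, -0.0, 0.002]
ft_force: [0.3, -0.5, 0.5]
grip_width: 0.0558
```

>>> move_arm:
  series:
    - [[-4.5,0.5,0,0,0,0,0.65],[-4.5,0.5,0,0,0,0,0.65],[-4.5,0.5,0,0,0,0,0.65],[-4.5,1,0,0,0,0,0.65],[-2,0,0,0,0,0,0.65]]

```text
clock: 34.55
eef_pos: [0.32, -0.2708, 0.2295]
tool_rot: [0.116, 0.993, -0.003, 0.005]
ft_force: [0.7, 0.2, 0.3]
grip_width: 0.0557
```

```bash
python3 -c "
from h import *
need(.36,-.28,.2)
for c,C in dict(red=(.61,-.303),yellow=(.6095,.3102),blue=(.6765,.0045)).items():
  for n in('side','top'):
    print(c,n)
    try: chk(c,C,n+'F'+c,n=n)
    except Exception as e: print(e)
"
```

```text
clk 34.55 pos [ 0.32   -0.2708  0.2295] shift cm [ 4.   -0.92 -2.95] turn [ 0.4  0.6 -0.4] w 0.0557 F [0.7 0.2 0.3] q [-0.7   0.07 -0.2   1.28  0.   -0.47]
red side
z hist {0.07: 0, 0.075: 29, 0.08: 119, 0.085: 134, 0.09: 96, 0.095: 6, 0.1: 143, 0.105: 46, 0.11: 33, 0.115: 31, 0.12: 36, 0.125: 45, 0.13: 38, 0.135: 93, 0.14: 43}
jar [ 0.60977958 -0.30303594]
lid [ 0.60998435 -0.30367632]
flange plane n 1190 slope [0.066 0.03 ] z 0.1073
knob top [ 0.6079 -0.3045  0.1391] 0.1421
red top
z hist {0.07: 1, 0.075: 1, 0.08: 36, 0.085: 46, 0.09: 41, 0.095: 4, 0.1: 53, 0.105: 22, 0.11: 2, 0.115: 11, 0.12: 7, 0.125: 15, 0.13: 15, 0.135: 73, 0.14: 47}
jar [ 0.55476263 -0.23195245]
lid [ 0.53657964 -0.24626694]
flange plane n 1133 slope [ 0.002 -0.005] z 0.108
knob top [ 0.6099 -0.3015  0.1394] 0.1435
yellow side
z hist {0.07: 0, 0.075: 10, 0.08: 56, 0.085: 70, 0.09: 33, 0.095: 11, 0.1: 53, 0.105: 12, 0.11: 14, 0.115: 15, 0.12: 18, 0.125: 19, 0.13: 21, 0.135: 31, 0.14: 10}
jar [0.55759388 0.24288718]
lid [0.60929863 0.31018862]
flange plane n 438 slope [0.057 0.089] z 0.1071
knob top [0.6063 0.30
[... 209 characters left out ...]
812]
lid [0.60914526 0.31026338]
flange plane n 1193 slope [ 0.003 -0.   ] z 0.1087
knob top [0.6081 0.3097 0.1399] 0.1437
blue side
z hist {0.07: 0, 0.075: 0, 0.08: 19, 0.085: 22, 0.09: 14, 0.095: 1, 0.1: 23, 0.105: 8, 0.11: 0, 0.115: 0, 0.12: 0, 0.125: 0, 0.13: 0, 0.135: 0, 0.14: 0}
jar [0.67600738 0.00408815]
lid [0.67573703 0.00360521]
flange plane n 145 slope [-0.009  0.272] z 0.1155
blue top
z hist {0.07: 0, 0.075: 0, 0.08: 4, 0.085: 27, 0.09: 30, 0.095: 3, 0.1: 59, 0.105: 38, 0.11: 0, 0.115: 5, 0.12: 9, 0.125: 8, 0.13: 13, 0.135: 59, 0.14: 64}
jar [0.58944907 0.03306716]
lid [0.67687178 0.00501817]
flange plane n 1119 slope [0.005 0.002] z 0.1085
knob top [0.6756 0.0051 0.1398] 0.1441
```

View pics/sideFblue.png

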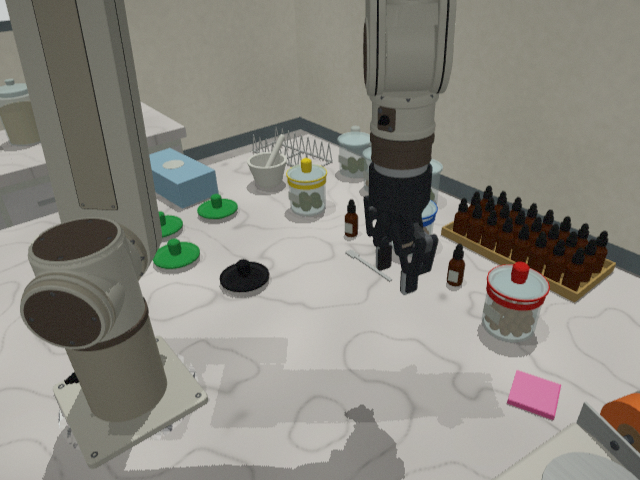

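View pics/topFblue.png

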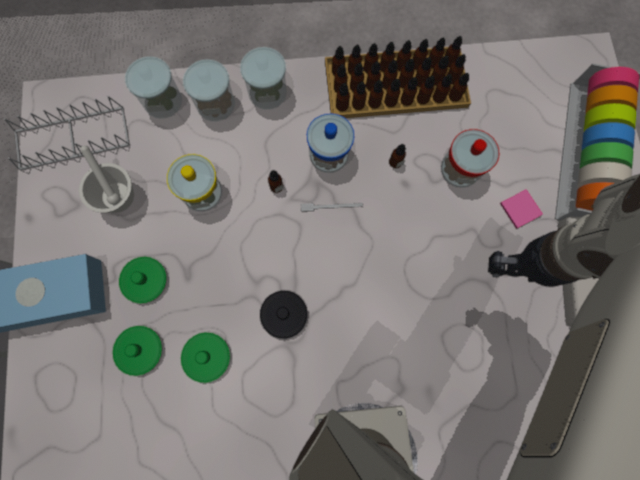

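All three lids measure level from the top camera (flange slopes at most 0.005, z about 0.108, knob tops about 0.14). Both droppers are upright at (276,181) and (398,155), and the look-alikes haven't moved. Handing in.

```bash
python3 -c "
from h import *
print(bot.job_done())"
```

```text
the job is handed in; nothing more can be done
None
```

The job is done and handed in at about 35 s on the robot's clock. I put the desiccant canister into the cinnamon (blue) jar first. Then I lowered the blue, yellow and red lids onto the jars with matching neck bands and released each once the rim was carrying it.

**What the last checks showed**
- **Lids:** the top camera shows all three flanges level (slope at most 0.005) at about 108 mm, with knob tops at about 140 mm. Both match a fully seated lid.
- **Centring:** each lid is within about 1 mm of its jar's centre.
- **Jars and bystanders:** the jars are where they stood, and both dropper bottles are upright. The green and black look-alikes were not touched.
- **Canister:** I saw it standing upright in the blue jar just before that lid went on.

**Checks that disagreed**
- **Flange slopes:** the side camera gave larger slopes (0.03–0.27). I put that down to band and knob points mixed into the fit and the gripper blocking the view, and relied on the top camera.
- **Jar fits:** several jar-position fits taken with the lid on, mostly from the top camera, came out centimetres off. The red lid's top-camera centre did too. Too little of the band or gasket showed, so I ignored them.
- **Canister release:** it was let go up to about 1 cm above the cinnamon sticks, slightly higher than planned, but came to rest upright.

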